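Unlock the specimen stage and park its locking pin

TASK

Unlock the specimen stage on the imaging bench: draw its locking pin right out of the bore, lay it down on the bench, take it again by the middle of its shank and park it in the notched rest beside the stage, with its square head down in the deep pocket and its shank fully down in both notches. Then, with the pin parked and let go, slide the carriage (it has a black knob) all the way to its far stop, over the lit panel. Never drop the pin, and leave the lens, the remote and the jar where they are.

Things in the scene. Friction and masses are not known exactly. Their poses are not given: they have to be found in the camera images.
- stage: Fixed dark steel bed, 240 mm long (x -100 to +140), 104 wide (y -52 to +52), 12 high; origin on the table. x = carriage travel, away from the robot. At x -93 to -57 two cheeks (y 34 to 52 and -52 to -34, top at z 67) flank the carriage's tongue. One 18 mm bore runs along y through cheeks and tongue. A lit white panel lies at the far end. The table on the +y side is free for 250 mm.
- bore_mouth (a point): Centre of the bore's mouth on the outer face of the stage's +y cheek (stage x -75, y +52, 45 mm above the table); same axes as the stage. The pin is drawn out along stage +y, level; it slides with a few newtons.
- pin: Loose locking pin, 158 mm long, about 0.16 kg (varies). Round steel shank 16 mm diameter, 120 long (y -60 to +60); square head 24 x 24, 38 long (y +60 to +98). Origin on the axis at mid-shank; y runs along the pin to the head; it balances 20 mm from the origin towards the head. Lying on the table it rests on head and tip, its axis 10 mm up at the origin.
- pin_head (a point): Centre of the pin's square head, 79 mm from the pin's origin. At the start the pin lies level in the stage's bore, axis 44 mm above the table, its y along the stage's y, head against the +y cheek with its sides upright: only the head can be taken, from above.
- pin_tip (a point): End of the shank, on the axis, 60 mm from the pin's origin, away from the head.
- carriage (a joint): Slide of the aluminium carriage along the stage's +x, in m: 0 = locked position (start), 0.07 = far stop. It takes about 3 N to slide and stays where it is left.
- carriage_knob (a point): Centre of the top of the carriage's upright round black knob: 22 mm diameter, top 82 mm above the table, plate around it 40 mm above the table. It moves with the carriage; at joint value 0 it stands at stage x +5, y 0. The tongue and cheeks (67 mm high) end 62 mm nearer the robot.
- rest: Fixed grey-painted steel parking rest: base 80 x 190 x 8 mm (y -75 to +115), origin on the table. The parked pin lies along its y, head at +y, in two U notches 20 mm wide with flared mouths, 59 mm high, at y -56 to -44 and 46 to 56; notch floor 34 mm above the table. Between the notches the shank is free on both sides.
- rest_seat (a point): Where the pin's origin comes to lie when parked: on the rest's axis (x 0, y 0), 42 mm above the table; same axes as the rest.
- rest_pocket (a point): Where the centre of the pin's head comes to lie when parked (rest y +79, 42 mm above the table): middle of an open-topped pocket behind the second notch, inside 34 mm wide (x), y 56 to 102. Its walls are 66 mm high: 12 mm above the seated head, so there is no room for fingers beside the head.
- lens: Bystander: black lens barrel standing upright, 64 mm diameter, 50 mm high, origin under its centre.
- remote: Bystander: black remote control lying flat, 42 x 120 x 14 mm (long along its y), origin under its centre.
- jar: Bystander: closed glass jar, 56 mm diameter, 70 mm high, origin under its centre.
Mind the look-alikes: they are no part of the job. What is shaped like the rest but pink is not meant.

How it is judged:
On the way, in this order (a step that is already met when the one before it is completed fails the run):
1. the pin is drawn out of the bore, clear of the +y cheek, the carriage not yet moved (y of pin_tip in the frame of stage above 0.053 m and value of joint carriage below 0.006 m), for 0.1 s.
2. the pin is put down: out of the bore, let go and at rest, not yet in the parking rest (contact force between the fingers and pin below 0.1 N and linear speed of pin below 0.03 m/s and y of pin_tip in the frame of stage above 0.053 m and distance between pin_head and rest_pocket above 0.03 m), for 0.1 s.
3. the pin lies in the parking rest, head in the pocket, let go, before the carriage is slid (less than 20 mm) (distance between pin_head and rest_pocket below 0.012 m and z of pin in the frame of rest_seat between -0.005 and 0.005 m and angle between the y axis of pin and the y axis of rest, either way round below 0.09 rad and contact force between the fingers and pin below 0.1 N and value of joint carriage below 0.02 m), for 0.3 s.
At the end, for the whole second after the job is handed in: The pin lies still in the parking rest: head centre within 12 mm of its place in the pocket, shank within 5 mm of its seated height and 5 degrees of the rest's axis; the carriage is within 5 mm of its far stop (distance between pin_head and rest_pocket below 0.012 m and z of pin in the frame of rest_seat between -0.005 and 0.005 m and angle between the y axis of pin and the y axis of rest, either way round below 0.09 rad and linear speed of pin below 0.02 m/s and value of joint carriage above 0.065 m); the robot touches nothing.
It fails at once if the pin is dropped: it moves faster than 0.5 m/s while the fingers do not touch it (contact force between the fingers and pin below 0.1 N and linear speed of pin above 0.5 m/s).
It fails at once if the lens is moved by more than 20 mm (distance of lens from where it was at the start of the episode above 0.02 m).
It fails at once if the remote is moved by more than 20 mm (distance of remote from where it was at the start of the episode above 0.02 m).
It fails at once if the jar is moved by more than 20 mm (distance of jar from where it was at the start of the episode above 0.02 m).
It also fails if it takes over 69 s, if anything falls off the work surface, if the arm or the gripper's body presses on something with over 40 N, if the wrist force passes 120 N, or if a joint passes its speed limit or range.

ROBOT

A 6-joint arm with a two-finger parallel gripper is mounted at the origin on the work surface. World frame = base frame: x ahead of the robot, y to its left, z up, the work surface at z = 0. Lengths are in m, angles in rad, forces in N, time in s.
With the tool pointing down it reaches from about 0.375 to 0.9 m from the base axis. Payload 3.1 kg.
Tool frame: the origin (TCP) lies at the centre of the arm's flange, where the gripper is bolted on; the fingertips stand 182 mm ahead of it and the grasp point (between the pads) lies 164 mm ahead of it; z points along the fingers, x is the direction in which the jaws open and shut, and the axes are right-handed (so a half turn about z gives the same grasp; the last joint's range is limited). The gripper opens to 87 mm and grips with 3 to 60 N. Pads are 19 mm wide; open, the fingers measure 117 mm over their backs; the gripper's body (75 mm by 190 mm) begins 51 mm behind the grasp point.
Start: joints at [-1.353, 0.527, 1.433, -0, 1.181, -0.178], TCP at [0.241, -0.577, 0.405] pointing down, gripper open.
Joint ranges: [-3.08, 3.08], [-0.75, 2.2], [0.22, 2.44], [-1.43, 4.57], [0, 2.65], [-2.85, 2.85]. Speed limits (rad/s): [2.79, 2.79, 3.14, 3.14, 3.14, 3.14].

INTERFACE

Orientations are given as a unit quaternion [x, y, z, w].
In Python, from rig import status, eyes, robot gives the robot as it stands. The module is installed in compiled form; this text tells all that it offers.
- The arm moves only by the tool step_arm, never from a script. Its argument "steps" is a list of rows, each a list of 7 numbers: the closure, from -1 (fully open) to 1 (shut), so that 0 is half open, then the shift along the tool's x, y, z each as a share of 0.025 m, from -1 to 1, then the turn, a rotation vector about the tool's x, y, z each as a share of 8 degrees, from -1 to 1. In form: [[jaw, dx, dy, dz, rx, ry, rz], ...]. A call has exactly 10 rows; each row shifts and turns the commanded pose from where the row before left it, along the tool's axes as they then stand; what a row does not reach is not made up. A row lasts 1/10 s, in which the tool goes at most 50 mm and 8.59 degrees, less where a joint would pass 70% of its speed; a pose out of reach is approached as far as the arm can. A call with a number of a shift or a turn outside -1 to 1 is refused whole. A call with a gripper value outside its range is refused whole. The fingers move at their own pace and stop on an object; "squeeze" is the grip in N (left out, the last holds). Time passes only in rows, so rows that do not move let the fingers close, or fill a call up. It gives the time, the measured TCP pose, the force and the opening at its end, in the units of the state.
- status.get_obs(): the state, without advancing time (a new reading comes with each control period).
- eyes.camera(name): name is "side" or "top"; returns (picture, depth): 400x640x3 uint8, red, green, blue; 400x640 float32, m along the optical axis (not along the pixel's ray), 0 where there is no reading.
- eyes.camera_info(name): a dict with "K" (3x3 intrinsics, pixels), "R" (3x3) and "t" (3): a world point X has camera coordinates R X + t. Camera axes: x right, y down, z forward; pixel columns grow to the right and rows downward; lengths in m; the calibration is good to about 2 mm. A picture is of the moment at which its call begins. camera_info takes no time and is no camera call.
- robot.hand_in(): hands the job in, once; it reports no verdict.
The state is a dict: "time": time; "q": joint angles; "joint_velocities": joint speeds; "joint_torque": joint torques, N m; "position": TCP position; "tool_rot": TCP orientation; "ft_force": force on the tool from outside, world axes, zero at the start; "moment": the same for the moment, N m; "grip_width": finger opening in m.
Only numpy, scipy, OpenCV 4.12 (cv2) and the standard library are available. Lean on these libraries where they do the work, as an engineer would, in place of code of your own. Each camera call takes 0.05 s, during which the arm holds its last target.

## Working session

There is one attempt and no reset: what is moved stays moved. The work goes in short steps, Python scripts to look and compute and a tool call to move; the robot and the scene stay as the last step left them, time stands still between calls to the robot, and variables do not carry over. Pictures are saved under pics/ and viewed, and the job is handed in when it is done.

Besides the shell and the picture viewer there is one more tool, called after "Emit:" as name(argument=value, ...) on one line, values as JSON. step_arm: Moves the arm, as the interface text tells. Its arguments: {"type":"object","properties":{"steps":{"type":"array"},"squeeze":{"type":"number"}},"required":["steps"]}

```bash
mkdir -p pics; cat > h.py <<'E'
import numpy as np, cv2
from rig import status, eyes, robot
def snap(name,tag):
    im,d=eyes.camera(name); im=np.array(im); d=np.array(d)
    cv2.imwrite(f'pics/{tag}.png',im[:,:,::-1]); np.savez(f'pics/{tag}.npz',im=im,d=d)
    return im,d
def cam(name):
    i=eyes.camera_info(name); return np.array(i['K']),np.array(i['R']),np.array(i['t'])
def ray(name,u,v,z):
    K,R,t=cam(name); dw=R.T@np.linalg.solve(K,np.array([u,v,1.])); c=-R.T@t
    return c+dw*(z-c[2])/dw[2]
def pt(name,u,v,d):
    K,R,t=cam(name); return R.T@(np.linalg.solve(K,np.array([u,v,1.]))*d-t)
def cloud(name,d):
    K,R,t=cam(name); v,u=np.mgrid[:d.shape[0],:d.shape[1]]
    p=np.linalg.inv(K)@np.stack([u.ravel(),v.ravel(),np.ones(u.size)])*d.ravel()
    return (R.T@(p-t.reshape(3,1))).T.reshape(*d.shape,3)
def proj(name,X):
    K,R,t=cam(name); c=K@(R@np.array(X)+t); return c[:2]/c[2]
E
python3 - <<'E'
from h import *
for n in('top','side'):
    im,d=snap(n,n+'0'); K,R,t=cam(n); print(n,K[0,0],(-R.T@t).round(3),R[2].round(2))
o=status.get_obs(); print({k:np.round(v,3) for k,v in o.items()})
E
```

```text
top 458.50947106031003 [ 0.446 -0.037  1.369] [ 0.05  0.01 -1.  ]
side 404.01604272640367 [0.009 0.689 0.721] [ 0.49 -0.65 -0.58]
{'time': np.float64(0.1), 'q': array([-1.353,  0.528,  1.434, -0.   ,  1.181, -0.179]), 'joint_velocities': array([ 0.   , -0.003, -0.005,  0.   , -0.   ,  0.001]), 'joint_torque': array([ -0.   , -44.099, -17.715,   0.063,   0.053,  -0.   ]), 'position': array([ 0.241, -0.576,  0.404]), 'tool_rot': array([ 0.832, -0.554, -0.001, -0.001]), 'ft_force': array([ 0.685, -0.653,  0.628]), 'moment': array([ 0.007, -0.04 ,  0.006]), 'grip_width': np.float64(0.087)}
```

View pics/top0.png

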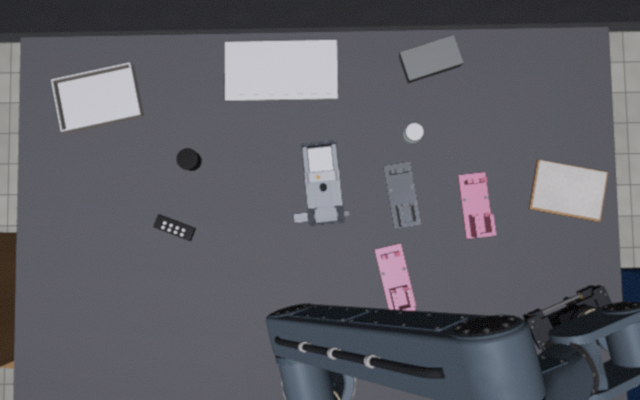

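View pics/side0.png

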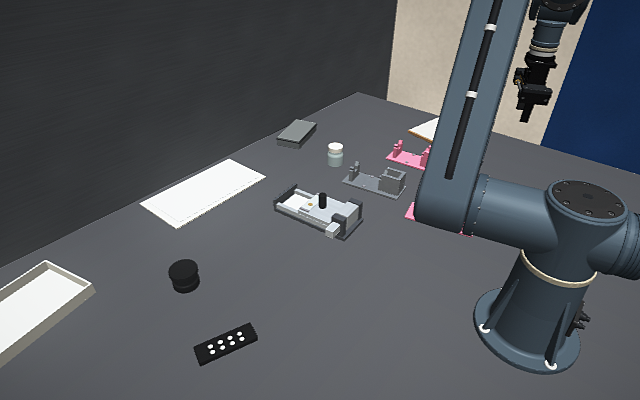

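The top view looks down with +x up and +y to the left. The stage is at about (322,185), with the white pin head at (302,217) on its +y side. Three things are rest-shaped: grey at (403,195), pink at (477,205) and pink at (396,278). Only the grey one fits the description. The lens is at (188,159), the remote at (175,228) and the jar at (414,132). I'll enlarge a crop to confirm.

```bash
python3 - <<'E'
from h import *
im=np.load('pics/top0.npz')['im'][125:245,270:440]
cv2.imwrite('pics/crop0.png',cv2.resize(im[:,:,::-1],None,fx=4.7,fy=4.7,interpolation=cv2.INTER_CUBIC))
d=np.load('pics/top0.npz')['d']; P=cloud('top',d)
np.set_printoptions(suppress=True,linewidth=200)
print('table z',P[300,100:200:20,2].round(3))
# height map print over areas
print((P[135:232:3,290:356:3,2]*1000).round(0).astype(int))
print((P[155:236:3,378:428:3,2]*1000).round(0).astype(int))
E
```

```text
table z [-0.     0.005 -0.003  0.003 -0.003]
[[  -1   -3    0    1   -2    2    3    2    0    3    0    8    3   -1    0    0    4    0    3    1    1    4]
 [   0    0    1   -2    2    0    2    2   -2   -6   -2    5    1    4   -2   -3    2    1    0    5    2   -7]
 [   0    4    0   -2    0   -1    5   -2    0    1   -3   41   42   43   40   45    0    0    0    1    4    3]
 [   0   -4    0    1   43   41   42   42   42   51   38   39   29   24   30   25    3    3    2    0   -2   -2]
 [   0    8    1    6   25   29   15    9   18   16   15   18   16   21   28   28    3    1    1    2    2   -1]
 [   3    1    2    1   11   26   24    4   15   14   21   19   21   21   28   27    0    1   -4    2    1    1]
 [   5    4    4    1   13   26   12   18   14   18   20   17   17   16   27   25   -1    3    0   -3    5   -4]
 [  -2    1    0    4   10   29   14   17   17   16   14   23   16   18   24   27   -1    2    3    8   -1    2]
 [   7    3    2    4    2   24   22   16   17   16   15   17   18   17   12   26   -1    0    5   -1    4   -2]
 [   0    5    1    1    3   30   14  
[... 4351 characters left out ...]
 8    2    0   -6    2    7   16   71   66   10    6   14   60   69    3    2   -3]
 [  -2   -1    7    7   -1   12    9   66   64    7    9    5   56   69    1   -3   -3]
 [   0    0    4    1    2   13   10   54   64    9    8    5   47   68   -4    5    2]
 [   5   -6   -4    3   -2    9   15   42   67    9    7    9   65   65    9    1    1]
 [  -2    7   -1    0    1    3    8   34   69   66   67   65   68    8    4   -2    1]
 [  -1    0    0    0   -2   -4    7    6    6    5    0   -1    2   -3   -4   -1    0]
 [   2   -8   -3   -4    4   -3   -1   -1    0   -3    4   -1   -1    1   -2   -4   -2]
 [   2    0   -2   -2   -3    0    0    1    4   -5   -3   -2   -2    3   -1    3   -1]]
```

View pics/crop0.png

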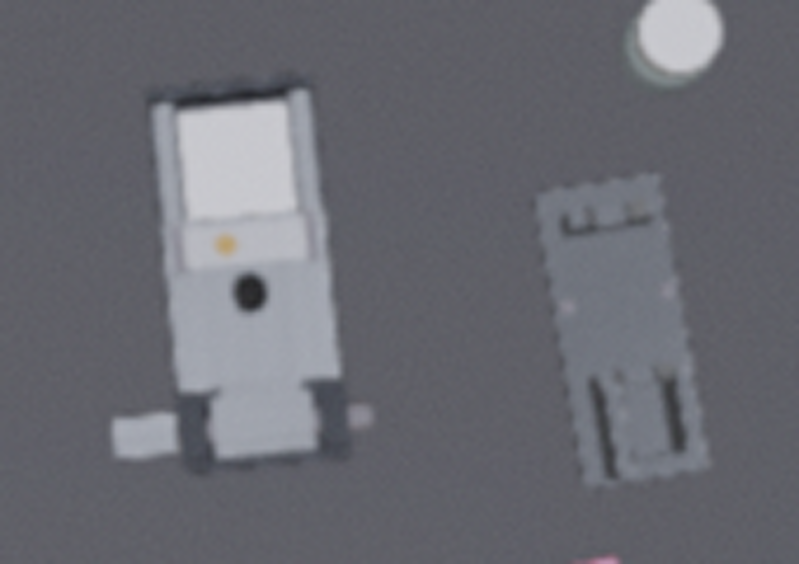

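The crop confirms it: the grey rest has its pocket at the near end (rest +y towards the robot), two notches and no pink. I'll average a few frames for cleaner edges and depth.

```bash
cat >> h.py <<'E'
def avg(name,tag,n=8):
    I=[];D=[]
    for _ in range(n):
        im,d=eyes.camera(name); I.append(np.array(im,float)); D.append(np.array(d))
    D=np.array(D); D[D==0]=np.nan
    im=np.mean(I,0).astype(np.uint8); d=np.nan_to_num(np.nanmedian(D,0))
    cv2.imwrite(f'pics/{tag}.png',im[:,:,::-1]); np.savez(f'pics/{tag}.npz',im=im,d=d)
    return im,d
def rect(P,m,z=None):
    q=P[m][:,:2]; (c,s,a)=cv2.minAreaRect((q*1000).astype(np.float32)); return np.array(c)/1000,s,a
def big(m):
    n,l,st,c=cv2.connectedComponentsWithStats(m.astype(np.uint8)); return l==1+np.argmax(st[1:,4])
E
python3 - <<'E'
from h import *
np.set_printoptions(suppress=True,linewidth=200)
im,d=avg('top','top1',8); ims,ds=avg('side','side1',4)
P=cloud('top',d)
def win(u0,v0,u1,v1):
    m=np.zeros(d.shape,bool); m[v0:v1,u0:u1]=1; return m
w=win(285,135,360,232); r=win(378,155,428,236)
m=big(r&(P[...,2]>.0045)); print('rest fp',rect(P,m),m.sum())
m=big(r&(P[...,2]>.056)&(P[...,2]<.075)); print('rest pocket walls',rect(P,m),m.sum(),np.median(P[m][:,2]))
m=big(w&(P[...,2]>.008)); print('stage fp',rect(P,m))
m=big(w&(P[...,2]>.034)&(P[...,2]<.05)&(np.arange(400)[:,None]<205)&(np.arange(400)[:,None]>172)); print('plate',rect(P,m))
m=big(w&(P[...,2]>.062)&(np.arange(400)[:,None]>200)); print('cheeks',rect(P,m),np.median(P[m][:,2]))
m=big(w&(P[...,2]>.07)&(np.arange(400)[:,None]<195)); print('knob',rect(P,m),P[m].mean(0),m.sum())
m=big(win(285,205,308,228)&(P[...,2]>.03)); print('head',rect(P,m),np.median(P[m],0),m.sum())
cr=cv2.resize(ims[160:245,265:440,::-1],None,fx=4.5,fy=4.5,interpolation=cv2.INTER_CUBIC); cv2.imwrite('pics/crops1.png',cr)
cr=cv2.resize(im[130:245,280:430,::-1],None,fx=5,fy=5,interpolation=cv2.INTER_CUBIC); cv2.imwrite('pics/crop1.png',cr)
E
```

```text
rest fp (array([ 0.54589294, -0.25504379]), (189.69271850585938, 80.35676574707031), 8.653083801269531) 1718
rest pocket walls (array([ 0.48731055, -0.2639136 ]), (65.92454528808594, 54.12112045288086), 8.842501640319824) 224 0.06607621389190535
stage fp (array([ 0.58204932, -0.00712482]), (239.99554443359375, 157.44976806640625), 4.8365888595581055)
plate (array([ 0.56464941, -0.02016401]), (107.69428253173828, 90.60820007324219), 89.1055908203125)
cheeks (array([ 0.48827805, -0.02754651]), (35.7999153137207, 59.96495819091797), 4.880857467651367) 0.0674695566348895
knob (array([ 0.56686792, -0.02084667]), (19.771947860717773, 19.22420310974121), 88.59819030761719) [ 0.56717853 -0.02086337  0.08162816] 48
head (array([0.48627905, 0.04358076]), (38.19842529296875, 30.90618324279785), 89.53459930419922) [0.48231559 0.04250191 0.0562807 ] 121
```

View pics/crop1.png

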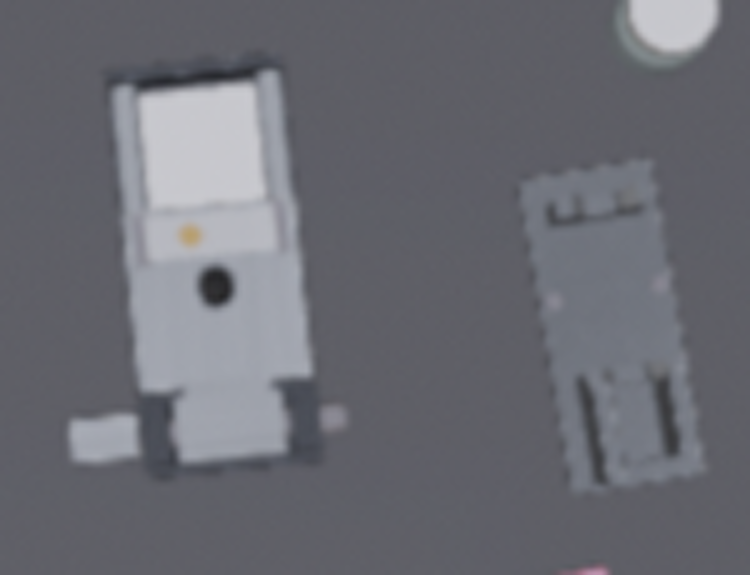

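View pics/crops1.png

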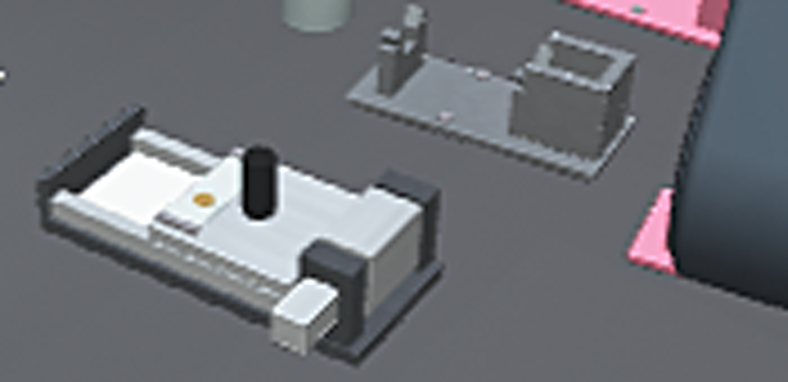

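Everything fits the given sizes.

| Item | World position | Check |
|---|---|---|
| Stage | yaw +4.84°, origin ≈ (0.563, -0.020) | footprint 240 × 157.4 mm (expect 240 × 158) |
| Pin head | ≈ (0.482, 0.044) | top at z = 0.056 |
| Rest | origin ≈ (0.566, -0.252), +y at about -171.3° | pocket walls at (0.487, -0.264), predicted (0.4876, -0.2639) |

I'll cross-check with the side view and turn the tool.

```bash
cat >> h.py <<'E'
def Rz(a): a=np.radians(a); return np.array([[np.cos(a),-np.sin(a)],[np.sin(a),np.cos(a)]])
SO=np.array([.56305,-.01977]); SA=4.84
RO=np.array([.5657,-.2520]); RA=-171.3-90
def stg(x,y): return SO+Rz(SA)@[x,y]
def rst(x,y): return RO+Rz(RA)@[x,y]
from scipy.spatial.transform import Rotation as Ro
def delta(gx,gy,gz,yaw=None):
    """tool-axis displacement (in 25mm units) and rz (8deg units) from measured pose to bring the grasp point to target"""
    o=status.get_obs(); R=Ro.from_quat(o['tool_rot']).as_matrix(); p=o['position']+R[:,2]*.164
    th=np.degrees(np.arctan2(R[1,0],R[0,0])); e=R.T@(np.array([gx,gy,gz])-p)
    print('t',round(float(o['time']),2),'gp',p.round(4),'yaw',th.round(2),'zax',R[:,2].round(4),'w',round(float(o['grip_width']),4),'F',np.round(o['ft_force'],1),'q',np.round(o['q'],2))
    print('tool delta mm',(e*1000).round(1),'units',(e/.025).round(2),'rz units',None if yaw is None else -(yaw-th)/8)
E
python3 - <<'E'
from h import *
d=np.load('pics/side1.npz')['d']; P=cloud('side',d)
def near(xy,z0,z1,r):
    m=(np.hypot(P[...,0]-xy[0],P[...,1]-xy[1])<r)&(P[...,2]>z0)&(P[...,2]<z1); return m
m=near(stg(-.075,.071),.051,.061,.03); m&=(Rz(-SA)@(P[...,:2]-SO).reshape(-1,2).T)[1].reshape(m.shape)>.053
print('head top side',rect(P,m),m.sum(),'exp',stg(-.075,.071))
m=near(stg(.005,0),.07,.09,.03); print('knob',P[m].mean(0),m.sum(),stg(.005,0))
m=near(rst(0,.079),.055,.075,.06); print('walls',rect(P,m),m.sum(),rst(0,.079))
m=near(rst(0,-.05),.04,.062,.05); print('notch1',rect(P,m),m.sum(),rst(0,-.05))
delta(*stg(-.075,.071),.24,SA)
E
```

```text
head top side (array([0.4776095 , 0.04371259]), (23.061674118041992, 34.5419807434082), 3.9007070064544678) 95 exp [0.48232692 0.04464882]
knob [ 0.56115795 -0.02080869  0.07888476] 54 [ 0.56803217 -0.01934813]
walls (array([ 0.48227298, -0.26634808]), (66.22882843017578, 55.78828048706055), 6.79817533493042) 203 [ 0.48760898 -0.2639496 ]
notch1 (array([ 0.61025989, -0.24873218]), (12.398744583129883, 53.188575744628906), 7.437275409698486) 57 [ 0.61512469 -0.24443696]
t 0.7 gp [ 0.241  -0.5767  0.2408] yaw -67.32 zax [-0. -0. -1.] w 0.0869 F [-0.2  0.9 -0.2] q [-1.35  0.53  1.43 -0.    1.18 -0.18]
tool delta mm [-480.2 -462.2    0.7] units [-19.21 -18.49   0.03] rz units -9.019960514658028
```

Emit:
step_arm(steps=[[-1, 0, 0, 0, 0, 0, -0.9], [-1, 0, 0, 0, 0, 0, -0.9], [-1, 0, 0, 0, 0, 0, -0.9], [-1, 0, 0, 0, 0, 0, -0.9], [-1, 0, 0, 0, 0, 0, -0.9], [-1, 0, 0, 0, 0, 0, -0.9], [-1, 0, 0, 0, 0, 0, -0.9], [-1, 0, 0, 0, 0, 0, -0.9], [-1, 0, 0, 0, 0, 0, -0.9], [-1, 0, 0, 0, 0, 0, -0.9]])

```text
time: 1.7
position: [0.241, -0.5767, 0.4048]
tool_rot: [0.999, 0.043, 0.0, 0.0]
ft_force: [0.4, 0.5, -0.3]
grip_width: 0.0868
```

```bash
python3 -c "
from h import *
delta(*stg(-.075,.071),.24,SA)"
```

```text
t 1.7 gp [ 0.241  -0.5767  0.2408] yaw 4.97 zax [ 0.e+00 -1.e-04 -1.e+00] w 0.0868 F [ 0.4  0.5 -0.3] q [-1.35  0.53  1.43  0.    1.18 -1.44]
tool delta mm [ 294.3 -598.1    0.7] units [ 11.77 -23.92   0.03] rz units 0.01675805158227095
```

The side view sits about 5 mm off the top view in x. I'll move above the head and calibrate both cameras against the gripper itself.

Emit:
step_arm(steps=[[-1, 0.49, -1, 0, 0, 0, 0], [-1, 0.49, -1, 0, 0, 0, 0], [-1, 0.49, -1, 0, 0, 0, 0], [-1, 0.49, -1, 0, 0, 0, 0], [-1, 0.49, -1, 0, 0, 0, 0], [-1, 0.49, -1, 0, 0, 0, 0], [-1, 0.49, -1, 0, 0, 0, 0], [-1, 0.49, -1, 0, 0, 0, 0], [-1, 0.49, -1, 0, 0, 0, 0], [-1, 0.49, -1, 0, 0, 0, 0]])

```text
time: 2.7
position: [0.343, -0.3165, 0.405]
tool_rot: [0.999, 0.041, 0.0, 0.0]
ft_force: [-0.1, -0.5, 0.5]
grip_width: 0.087
```

Emit:
step_arm(steps=[[-1, 0.49, -1, 0, 0, 0, 0], [-1, 0.49, -1, 0, 0, 0, 0], [-1, 0.49, -1, 0, 0, 0, 0], [-1, 0.49, -1, 0, 0, 0, 0], [-1, 0.49, -1, 0, 0, 0, 0], [-1, 0.49, -1, 0, 0, 0, 0], [-1, 0.49, -1, 0, 0, 0, 0], [-1, 0.49, -1, 0, 0, 0, 0], [-1, 0.49, -1, 0, 0, 0, 0], [-1, 0.49, -1, 0, 0, 0, 0]])

```text
time: 3.7
position: [0.4448, -0.0572, 0.405]
tool_rot: [0.999, 0.041, 0.0, 0.0]
ft_force: [0.1, -0.6, 0.2]
grip_width: 0.0873
```

Emit:
step_arm(steps=[[-1, 0.49, -1, 0, 0, 0, 0], [-1, 0.49, -1, 0, 0, 0, 0], [-1, 0.49, -1, 0, 0, 0, 0], [-1, 0.49, -0.9, 0, 0, 0, 0], [-1, 0, 0, 1, 0, 0, 0], [-1, 0, 0, 1, 0, 0, 0], [-1, 0, 0, 1, 0, 0, 0], [-1, 0, 0, 1, 0, 0, 0], [-1, 0, 0, 1, 0, 0, 0], [-1, 0, 0, 0, 0, 0, 0]])

```text
time: 4.7
position: [0.4844, 0.0429, 0.2775]
tool_rot: [0.999, 0.041, -0.003, -0.001]
ft_force: [-0.3, -0.2, -0.4]
grip_width: 0.0867
```

```bash
python3 -c "
from h import *
delta(*stg(-.075,.071),.116,SA)
im,d=snap('side','side2'); u,v=proj('side',[.48,.04,.1]).astype(int); print(u,v)
cv2.imwrite('pics/c2.png',cv2.resize(im[v-60:v+60,u-80:u+80,::-1],None,fx=5,fy=5,interpolation=cv2.INTER_CUBIC))
im,d=snap('top','top2'); u,v=proj('top',[.48,.04,.1]).astype(int); print(u,v)
cv2.imwrite('pics/c2t.png',cv2.resize(im[v-60:v+60,u-80:u+80,::-1],None,fx=5,fy=5,interpolation=cv2.INTER_CUBIC))
"
```

```text
t 4.7 gp [0.4834 0.043  0.1135] yaw 4.67 zax [-6.1e-03  9.0e-04 -1.0e+00] w 0.0867 F [-0.3 -0.2 -0.4] q [-0.14  0.55  1.89 -0.    0.7  -0.22]
tool delta mm [-1.  -1.7 -2.5] units [-0.04 -0.07 -0.1 ] rz units -0.02100139814969071
332 212
300 217
```

View pics/c2.png

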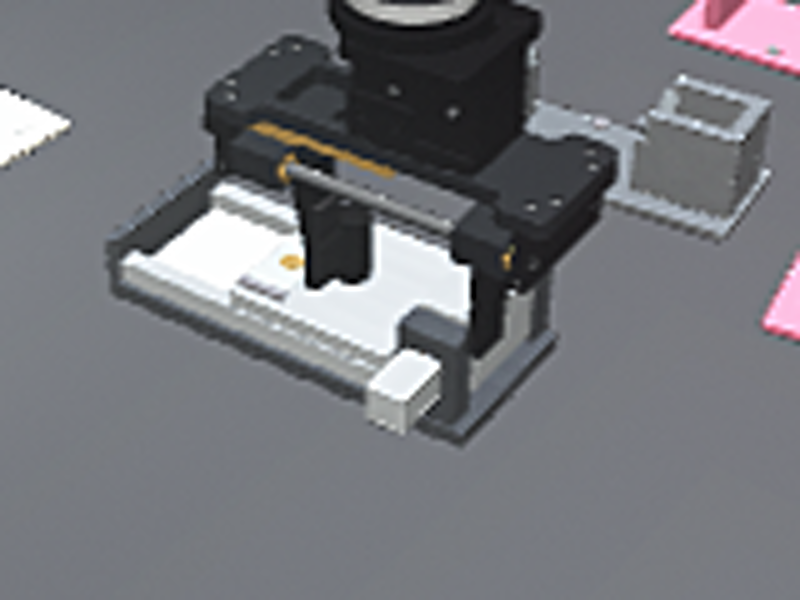

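View pics/c2t.png

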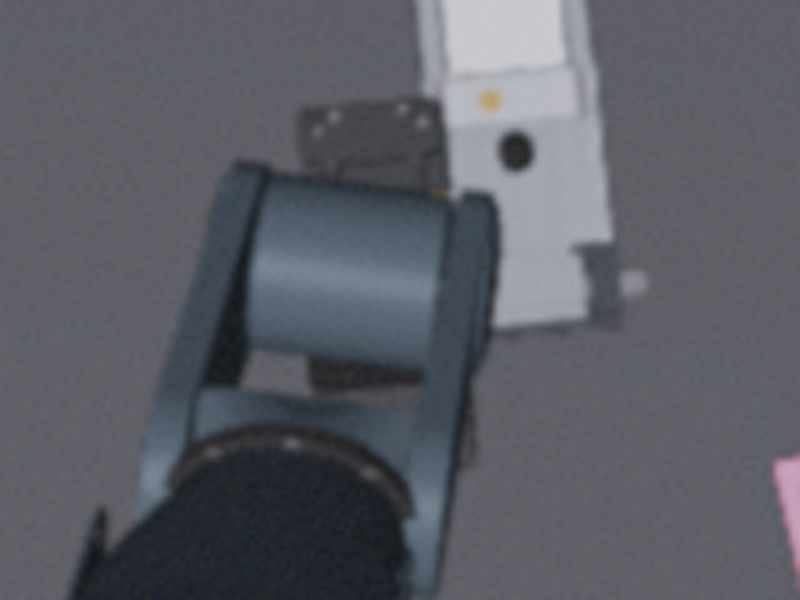

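The side crop shows the open fingers above the stage. The near fingertip is at crop (485,355), the far one at (340,290), and the head at (403,385). I'll compare the fingertip outlines with where the kinematics put them, which gives the camera bias.

```bash
python3 -c "
from h import *
o=status.get_obs(); R=Ro.from_quat(o['tool_rot']).as_matrix(); p=o['position']
im=np.load('pics/side2.npz')['im']; s=6; u0,v0=310,185
c=np.ascontiguousarray(cv2.resize(im[v0:v0+90,u0:u0+130,::-1],None,fx=s,fy=s,interpolation=cv2.INTER_CUBIC))
for sx in(-1,1):
  q=[proj('side',p+R@np.array([sx*x,y,.182])) for x,y in((.0435,-.0095),(.0585,-.0095),(.0585,.0095),(.0435,.0095))]
  q=((np.array(q)-[u0,v0]+.5)*s).astype(int); cv2.polylines(c,[q],True,(0,0,255),1); print(q.tolist())
h=[proj('side',[*stg(x,y),.056]) for x,y in((-.087,.052),(-.063,.052),(-.063,.09),(-.087,.09))]
q=((np.array(h)-[u0,v0]+.5)*s).astype(int); cv2.polylines(c,[q],True,(0,255,0),1)
cv2.imwrite('pics/c3.png',c)"
```

```text
[[202, 216], [234, 230], [258, 206], [226, 193]]
[[27, 143], [-1, 131], [24, 109], [52, 121]]
```

View pics/c3.png

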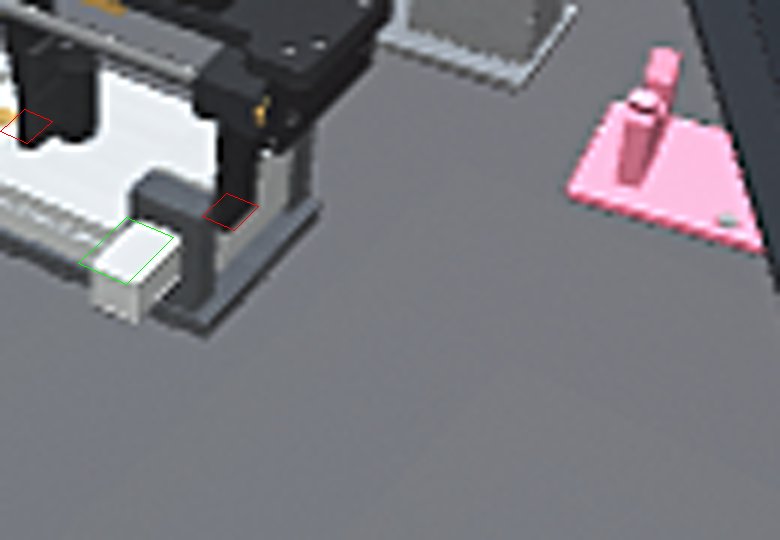

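The head outline is about 1–2 px off the fingertip bias, so I'll shift the target about 2 mm towards the robot. Next I descend to gp z ≈ 0.054 and close gently, reading the side force to centre.

Emit:
step_arm(steps=[[-1, -0.1, -0.07, 0.4, 0, 0, 0], [-1, 0, 0, 0.4, 0, 0, 0], [-1, 0, 0, 0.4, 0, 0, 0], [-1, 0, 0, 0.4, 0, 0, 0], [-1, 0, 0, 0.4, 0, 0, 0], [-1, 0, 0, 0.4, 0, 0, 0], [-1, 0, 0, 0, 0, 0, 0], [-0.2, 0, 0, 0, 0, 0, 0], [-0.2, 0, 0, 0, 0, 0, 0], [-0.2, 0, 0, 0, 0, 0, 0]], squeeze=4)

```text
time: 5.8
position: [0.4828, 0.0444, 0.2201]
tool_rot: [0.999, 0.041, 0.0, 0.0]
ft_force: [-0.1, -0.3, -0.6]
grip_width: 0.0704
```

```bash
python3 -c "
from h import *
delta(*(stg(-.075,.071)+[-.002,0]),.054,SA)
im,d=snap('side','side3'); u,v=350,225
cv2.imwrite('pics/c4.png',cv2.resize(im[v-45:v+45,u-60:u+60,::-1],None,fx=6,fy=6,interpolation=cv2.INTER_CUBIC))
"
```

```text
t 5.8 gp [0.483  0.0444 0.0561] yaw 4.68 zax [ 9.e-04 -1.e-04 -1.e+00] w 0.0704 F [-0.1 -0.3 -0.6] q [-0.14  0.67  1.92  0.    0.55 -0.22]
tool delta mm [-2.6 -0.5  2.1] units [-0.1  -0.02  0.08] rz units -0.020003803846140644
```

View pics/c4.png

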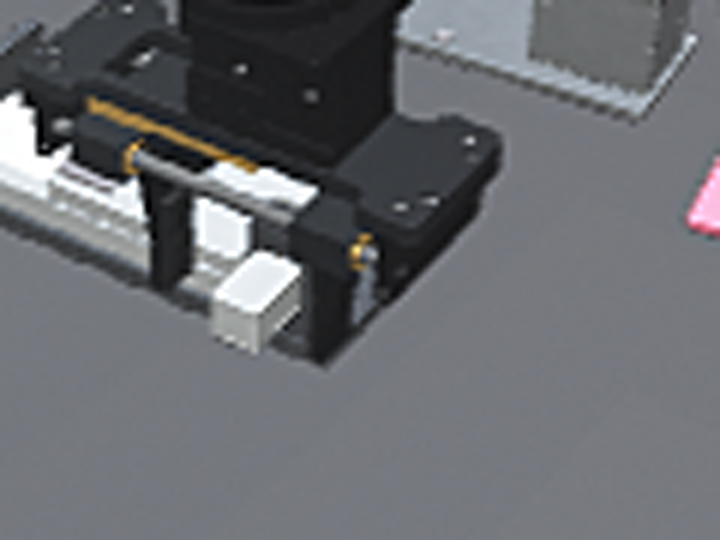

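Emit:
step_arm(steps=[[-0.2, -0.1, 0, 0.08, 0, 0, 0], [0.2, 0, 0, 0, 0, 0, 0], [0.2, 0, 0, 0, 0, 0, 0], [0.2, 0, 0, 0, 0, 0, 0], [1, 0, 0, 0, 0, 0, 0], [1, 0, 0, 0, 0, 0, 0], [1, 0, 0, 0, 0, 0, 0], [1, 0, 0, 0, 0, 0, 0], [1, 0, 0, 0, 0, 0, 0], [1, 0, 0, 0, 0, 0, 0]], squeeze=4)

```text
time: 6.85
position: [0.4803, 0.0442, 0.2178]
tool_rot: [0.999, 0.041, 0.0, 0.0]
ft_force: [-0.3, -0.0, -0.1]
grip_width: 0.0241
```

```bash
python3 -c "
from h import *
delta(*(stg(-.075,.071)+[-.002,0]),.054,SA); print(status.get_obs()['moment'])
im,d=snap('side','side4'); u,v=350,225
cv2.imwrite('pics/c5.png',cv2.resize(im[v-45:v+45,u-60:u+60,::-1],None,fx=6,fy=6,interpolation=cv2.INTER_CUBIC))
"
```

```text
t 6.85 gp [0.4804 0.0442 0.0538] yaw 4.68 zax [ 4.e-04 -0.e+00 -1.e+00] w 0.0241 F [-0.3 -0.  -0.1] q [-0.14  0.67  1.93  0.    0.54 -0.22]
tool delta mm [ 0.  -0.5 -0.2] units [ 0.   -0.02 -0.01] rz units -0.020330102331015953
[-0.03860403 -0.18620118  0.01498344]
```

View pics/c5.png

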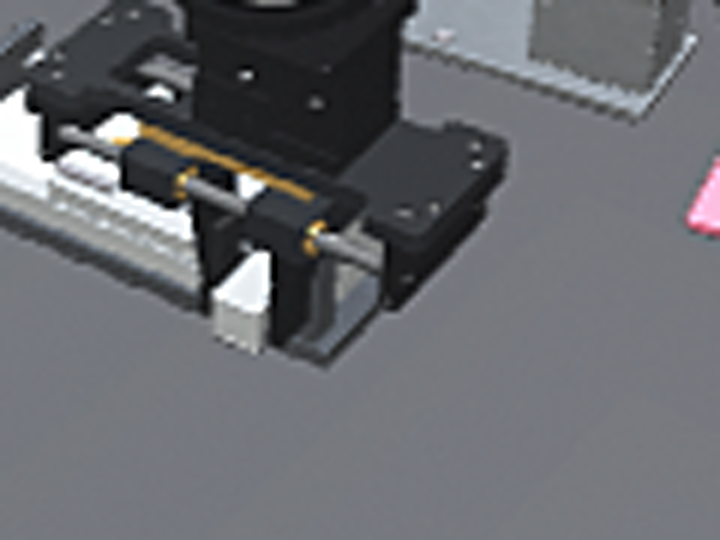

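The jaws closed on the head at 24.1 mm with no side force. I'll squeeze harder and start drawing.

Emit:
step_arm(steps=[[1, 0, 0, 0, 0, 0, 0], [1, 0, 0, 0, 0, 0, 0], [1, 0, 0, 0, 0, 0, 0], [1, 0, -0.1, 0, 0, 0, 0], [1, 0, -0.2, 0, 0, 0, 0], [1, 0, -0.2, 0, 0, 0, 0], [1, 0, -0.2, 0, 0, 0, 0], [1, 0, -0.2, 0, 0, 0, 0], [1, 0, -0.2, 0, 0, 0, 0], [1, 0, -0.2, 0, 0, 0, 0]], squeeze=50)

```text
time: 7.9
position: [0.4774, 0.0771, 0.2177]
tool_rot: [0.999, 0.041, -0.0, 0.0]
ft_force: [1.9, -0.4, -0.1]
grip_width: 0.0236
```

```bash
python3 -c "
from h import *
delta(*(stg(-.075,.071)+[-.002,0]),.054,SA); print(status.get_obs()['moment'])
"
```

```text
t 7.9 gp [0.4774 0.0771 0.0537] yaw 4.7 zax [-0. -0. -1.] w 0.0236 F [ 1.9 -0.4 -0.1] q [-0.07  0.67  1.93 -0.    0.55 -0.15]
tool delta mm [ 0.2 32.6 -0.3] units [ 0.01  1.3  -0.01] rz units -0.017921838701349446
[-0.19213675 -0.28409261  0.03380461]
```

Emit:
step_arm(steps=[[1, 0, -0.45, 0, 0, 0, 0], [1, 0, -0.45, 0, 0, 0, 0], [1, 0, -0.45, 0, 0, 0, 0], [1, 0, -0.45, 0, 0, 0, 0], [1, 0, -0.45, 0, 0, 0, 0], [1, 0, -0.45, 0, 0, 0, 0], [1, 0, -0.45, 0, 0, 0, 0], [1, 0, -0.45, 0, 0, 0, 0], [1, 0, -0.45, 0, 0, 0, 0], [1, 0, -0.45, 0, 0, 0, 0]])

```text
time: 8.9
position: [0.468, 0.1897, 0.2176]
tool_rot: [0.999, 0.041, -0.0, -0.0]
ft_force: [-0.2, 0.4, -1.8]
grip_width: 0.0235
```

```bash
python3 -c "
from h import *
delta(*(stg(-.075,.071)+[-.002,0]),.022,SA); print(status.get_obs()['moment'])
im,d=snap('side','side5'); u,v=340,235
cv2.imwrite('pics/c6.png',cv2.resize(im[v-60:v+60,u-80:u+80,::-1],None,fx=5,fy=5,interpolation=cv2.INTER_CUBIC))
"
```

```text
t 8.9 gp [0.4678 0.1897 0.0536] yaw 4.66 zax [-9.e-04  1.e-04 -1.e+00] w 0.0235 F [-0.2  0.4 -1.8] q [0.16 0.68 1.87 0.   0.59 0.08]
tool delta mm [  0.7 145.6  31.5] units [0.03 5.82 1.26] rz units -0.022807389970627256
[ 0.08116    -0.10733656 -0.00704545]
```

View pics/c6.png

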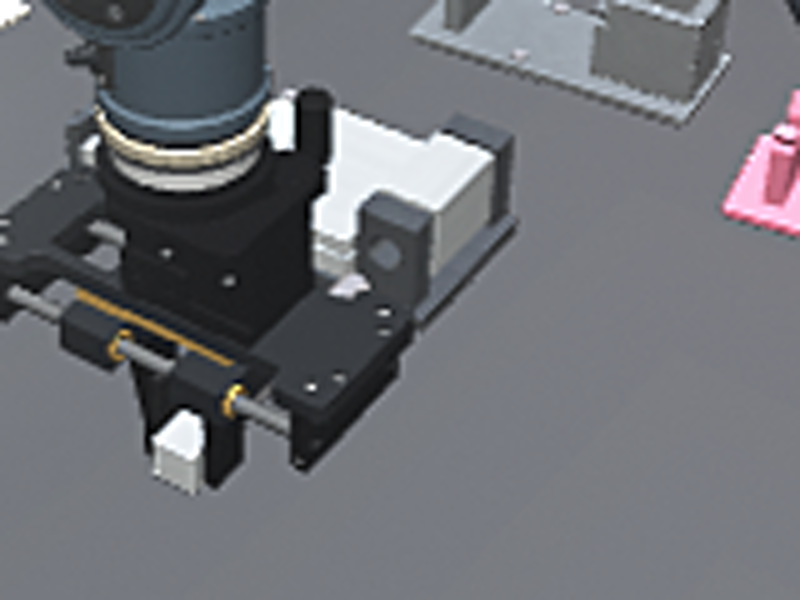

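The pin is clear: the bore is open in the cheek at crop (385,250), the tip is free at (350,285), and the wrist carries about 1.8 N. I'll lower it about 31 mm.

Emit:
step_arm(steps=[[1, 0, -0.2, 0.1, 0, 0, 0], [1, 0, -0.2, 0.2, 0, 0, 0], [1, 0, 0, 0.2, 0, 0, 0], [1, 0, 0, 0.2, 0, 0, 0], [1, 0, 0, 0.2, 0, 0, 0], [1, 0, 0, 0.15, 0, 0, 0], [1, 0, 0, 0.1, 0, 0, 0], [1, 0, 0, 0.05, 0, 0, 0], [1, 0, 0, 0.04, 0, 0, 0], [1, 0, 0, 0, 0, 0, 0]])

```text
time: 9.95
position: [0.4676, 0.1987, 0.1868]
tool_rot: [0.999, 0.041, 0.0, -0.0]
ft_force: [-0.5, 0.3, -2.3]
grip_width: 0.0239
```

```bash
python3 -c "
from h import *
delta(*(stg(-.075,.071)+[-.002,0]),.022,SA); print(status.get_obs()['moment'])
"
```

```text
t 9.95 gp [0.4676 0.1987 0.0228] yaw 4.67 zax [ 1.e-04  0.e+00 -1.e+00] w 0.0239 F [-0.5  0.3 -2.3] q [0.18 0.75 1.87 0.   0.52 0.1 ]
tool delta mm [  0.2 154.5   0.7] units [0.01 6.18 0.03] rz units -0.02077553168014379
[ 0.12870117 -0.07076405 -0.0558582 ]
```

Not touching yet (-2.3 N, within the noise around the weight). A few small steps further down.

Emit:
step_arm(steps=[[1, 0, 0, 0.03, 0, 0, 0], [1, 0, 0, 0.02, 0, 0, 0], [1, 0, 0, 0, 0, 0, 0], [1, 0, 0, 0, 0, 0, 0], [1, 0, 0, 0, 0, 0, 0], [1, 0, 0, 0, 0, 0, 0], [1, 0, 0, 0, 0, 0, 0], [1, 0, 0, 0, 0, 0, 0], [1, 0, 0, 0, 0, 0, 0], [1, 0, 0, 0, 0, 0, 0]])

```text
time: 10.95
position: [0.4676, 0.1987, 0.1858]
tool_rot: [0.999, 0.041, 0.0, -0.0]
ft_force: [-0.0, 0.0, 6.5]
grip_width: 0.0234
```

```bash
python3 -c "
from h import *
delta(*(stg(-.075,.071)+[-.002,0]),.022,SA); print(status.get_obs()['moment'])
"
```

```text
t 10.95 gp [0.4676 0.1987 0.0218] yaw 4.68 zax [ 4.e-04  1.e-04 -1.e+00] w 0.0234 F [-0.   0.   6.5] q [0.18 0.75 1.87 0.   0.52 0.1 ]
tool delta mm [ 1.000e-01  1.546e+02 -2.000e-01] units [ 0.    6.18 -0.01] rz units -0.020479234605877417
[0.04403034 0.14296051 0.05113214]
```

It's on the bench (+6.5 N). I'll release gently, then rise.

Emit:
step_arm(steps=[[0.35, 0, 0, 0, 0, 0, 0], [0.35, 0, 0, 0, 0, 0, 0], [0.2, 0, 0, 0, 0, 0, 0], [0, 0, 0, 0, 0, 0, 0], [0, 0, 0, -0.2, 0, 0, 0], [0, 0, 0, -0.5, 0, 0, 0], [0, 0, 0, -1, 0, 0, 0], [0, 0, 0, -1, 0, 0, 0], [0, 0, 0, -0.5, 0, 0, 0], [-0.3, 0, 0, 0, 0, 0, 0]])

```text
time: 11.95
position: [0.4681, 0.1988, 0.2677]
tool_rot: [0.999, 0.041, 0.002, -0.0]
ft_force: [0.1, -0.2, -0.3]
grip_width: 0.0468
```

```bash
python3 -c "
from h import *
delta(*(stg(-.075,.071)+[-.002,0]),.022,SA)
im,d=snap('side','side6'); u,v=300,235
cv2.imwrite('pics/c7.png',cv2.resize(im[v-60:v+60,u-80:u+80,::-1],None,fx=5,fy=5,interpolation=cv2.INTER_CUBIC))
"
```

```text
t 11.95 gp [0.4689 0.199  0.1037] yaw 4.68 zax [ 4.9e-03  9.0e-04 -1.0e+00] w 0.0468 F [ 0.1 -0.2 -0.3] q [0.18 0.59 1.84 0.   0.7  0.1 ]
tool delta mm [ -1.6 154.8  81.6] units [-0.06  6.19  3.27] rz units -0.019967393765785713
```

View pics/c7.png

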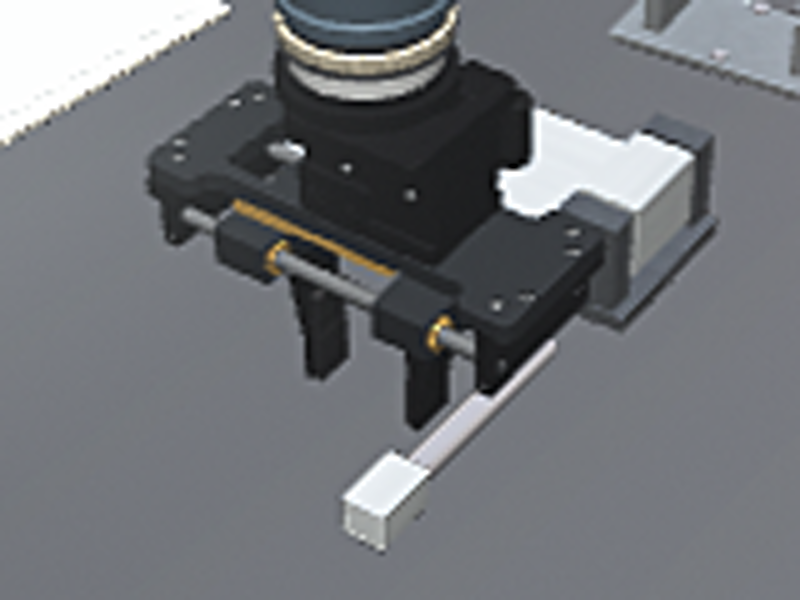

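The pin lies flat on the bench, still in line with the tool. I'll move 71 mm back along the shank and go down.

Emit:
step_arm(steps=[[-0.3, 0, 0.71, 0, 0, 0, 0], [-0.3, 0, 0.71, 0, 0, 0, 0], [-0.3, 0, 0.71, 0, 0, 0, 0], [-0.3, 0, 0.71, 0, 0, 0, 0], [-0.3, 0, 0, 0.7, 0, 0, 0], [-0.3, 0, 0, 0.7, 0, 0, 0], [-0.3, 0, 0, 0.7, 0, 0, 0], [-0.3, 0, 0, 0.7, 0, 0, 0], [-0.3, 0, 0, 0.3, 0, 0, 0], [-0.3, 0, 0, 0, 0, 0, 0]], squeeze=4)

```text
time: 13.0
position: [0.4727, 0.1278, 0.1864]
tool_rot: [0.999, 0.041, -0.002, -0.0]
ft_force: [-0.6, 0.5, 0.8]
grip_width: 0.0563
```

```bash
python3 -c "
from h import *
delta(.4676,.1987,.0205,SA)
im,d=snap('side','side7'); u,v=320,235
cv2.imwrite('pics/c8.png',cv2.resize(im[v-60:v+60,u-80:u+80,::-1],None,fx=5,fy=5,interpolation=cv2.INTER_CUBIC))
"
```

```text
t 13.0 gp [0.472  0.1278 0.0224] yaw 4.67 zax [-3.9e-03 -2.0e-04 -1.0e+00] w 0.0563 F [-0.6  0.5  0.8] q [ 0.04  0.74  1.92 -0.    0.49 -0.05]
tool delta mm [  1.4 -71.    1.9] units [ 0.05 -2.84  0.08] rz units -0.02108092697392938
```

View pics/c8.png

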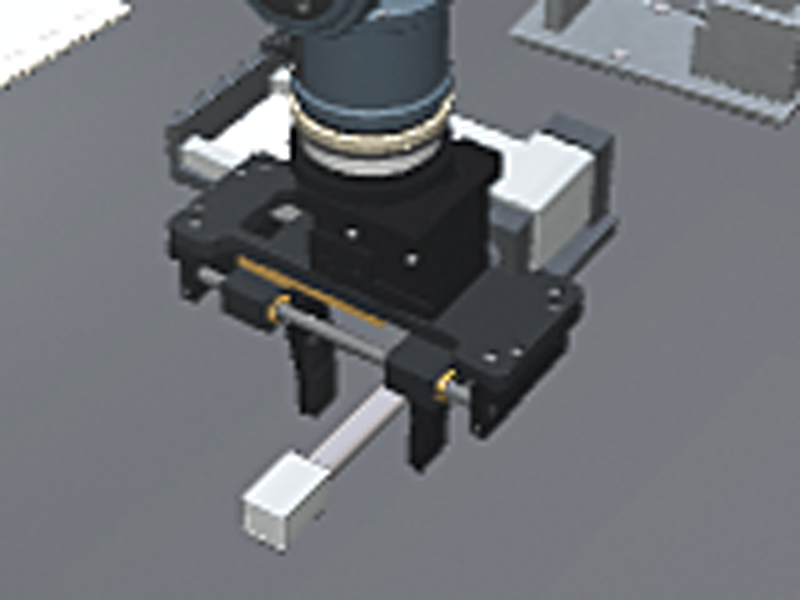

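Emit:
step_arm(steps=[[0.1, 0, 0, 0.04, 0, 0, 0], [0.3, 0, 0, 0, 0, 0, 0], [0.3, 0, 0, 0, 0, 0, 0], [1, 0, 0, 0, 0, 0, 0], [1, 0, 0, 0, 0, 0, 0], [1, 0, 0, 0, 0, 0, 0], [1, 0, 0, 0, 0, 0, 0], [1, 0, 0, 0, 0, 0, 0], [1, 0, 0, 0, 0, 0, 0], [1, 0, 0, 0, 0, 0, 0]], squeeze=4)

```text
time: 14.05
position: [0.4734, 0.1279, 0.1872]
tool_rot: [0.999, 0.041, 0.0, -0.0]
ft_force: [0.1, -0.3, 2.7]
grip_width: 0.0156
```

Emit:
step_arm(steps=[[1, 0, 0, 0, 0, 0, 0], [1, 0, 0, 0, 0, 0, 0], [1, 0, 0, 0, 0, 0, 0], [1, 0, 0, 0, 0, 0, 0], [1, 0, 0, -0.1, 0, 0, 0], [1, 0, 0, -0.2, 0, 0, 0], [1, 0, 0, -0.3, 0, 0, 0], [1, 0, 0, -0.4, 0, 0, 0], [1, 0, 0, -0.4, 0, 0, 0], [1, 0, 0, 0, 0, 0, 0]], squeeze=50)

```text
time: 15.05
position: [0.4738, 0.128, 0.2236]
tool_rot: [0.999, 0.041, 0.002, 0.0]
ft_force: [0.2, 0.2, -1.8]
grip_width: 0.0146
```

```bash
python3 -c "
from h import *
delta(.4676,.1987,.0205,SA); print(status.get_obs()['moment'])
im,d=snap('side','side8'); u,v=320,235
cv2.imwrite('pics/c9.png',cv2.resize(im[v-60:v+60,u-80:u+80,::-1],None,fx=5,fy=5,interpolation=cv2.INTER_CUBIC))
"
```

```text
t 15.05 gp [0.4743 0.128  0.0596] yaw 4.69 zax [ 3.2e-03  1.0e-04 -1.0e+00] w 0.0146 F [ 0.2  0.2 -1.8] q [ 0.04  0.66  1.91 -0.    0.57 -0.05]
tool delta mm [ -1.  -71.   39.1] units [-0.04 -2.84  1.56] rz units -0.019180763349998853
[-0.011712   -0.19486946 -0.02364355]
```

View pics/c9.png

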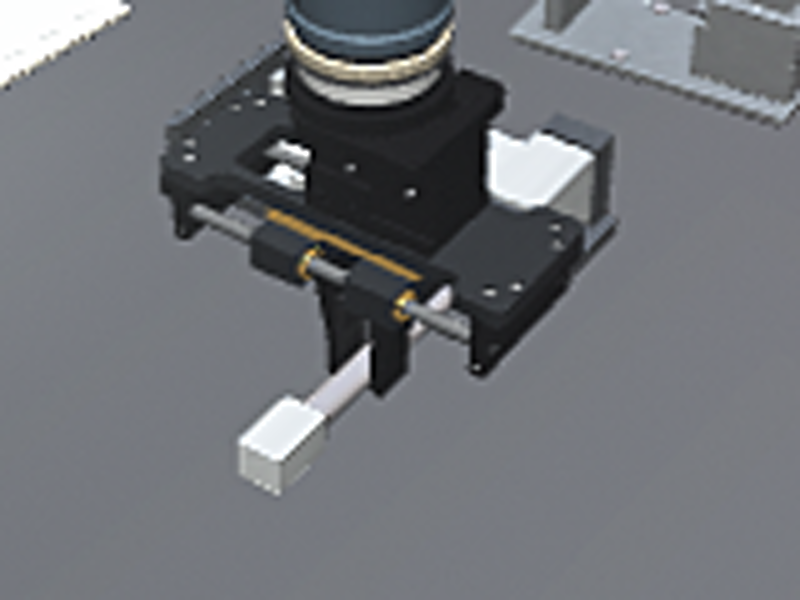

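The shank is held (width 14.6, -1.8 N). I'll lift it high, carry it across above the knob, then turn about 94° over the rest.

Emit:
step_arm(steps=[[1, 0, 0, -0.5, 0, 0, 0], [1, 0, 0, -0.9, 0, 0, 0], [1, 0, 0, -1, 0, 0, 0], [1, 0, 0, -1, 0, 0, 0], [1, 0, 0, -0.6, 0, 0, 0], [1, 0, 0, 0, 0, 0, 0], [1, 0.05, 0.4, 0, 0, 0, 0], [1, 0.1, 0.8, 0, 0, 0, 0], [1, 0.15, 0.9, 0, 0, 0, 0], [1, 0.15, 0.9, 0, 0, 0, 0]])

```text
time: 16.1
position: [0.4903, 0.0528, 0.3207]
tool_rot: [0.999, 0.041, -0.002, -0.0]
ft_force: [0.0, 0.1, -2.1]
grip_width: 0.0143
```

Emit:
step_arm(steps=[[1, 0.12, 0.96, 0, 0, 0, 0], [1, 0.12, 0.96, 0, 0, 0, 0], [1, 0.12, 0.96, 0, 0, 0, 0], [1, 0.12, 0.96, 0, 0, 0, 0], [1, 0.12, 0.96, 0, 0, 0, 0], [1, 0.12, 0.96, 0, 0, 0, 0], [1, 0.12, 0.96, 0, 0, 0, 0], [1, 0.12, 0.96, 0, 0, 0, 0], [1, 0.12, 0.96, 0, 0, 0, 0], [1, 0.12, 0.96, 0, 0, 0, 0]])

```text
time: 17.1
position: [0.5395, -0.1842, 0.3202]
tool_rot: [0.999, 0.041, -0.002, -0.001]
ft_force: [0.1, -0.2, -2.9]
grip_width: 0.0145
```

Emit:
step_arm(steps=[[1, 0.15, 0.96, 0, 0, 0, 0], [1, 0.1, 0.96, 0, 0, 0, 0], [1, 0.1, 0.6, 0, 0, 0, 0], [1, 0, 0.3, 0, 0, 0, -0.4], [1, 0, 0, 0, 0, 0, -0.9], [1, 0, 0, 0, 0, 0, -0.9], [1, 0, 0, 0, 0, 0, -0.9], [1, 0, 0, 0, 0, 0, -0.9], [1, 0, 0, 0, 0, 0, -0.9], [1, 0, 0, 0, 0, 0, -0.9]])

```text
time: 18.1
position: [0.5541, -0.2522, 0.3207]
tool_rot: [0.901, 0.433, -0.001, -0.001]
ft_force: [0.3, -0.1, -1.9]
grip_width: 0.0144
```

Emit:
step_arm(steps=[[1, 0, 0, 0, 0, 0, -0.9], [1, 0, 0, 0, 0, 0, -0.9], [1, 0, 0, 0, 0, 0, -0.9], [1, 0, 0, 0, 0, 0, -0.9], [1, 0, 0, 0, 0, 0, -0.9], [1, 0, 0, 0, 0, 0, -0.9], [1, 0, 0, 0, 0, 0, -0.53], [1, 0, 0, 0, 0, 0, 0], [1, 0, 0, 0, 0, 0, 0], [1, 0, 0, 0, 0, 0, 0]])

```text
time: 19.1
position: [0.5544, -0.2522, 0.3215]
tool_rot: [0.653, 0.757, -0.0, -0.001]
ft_force: [-0.2, -0.6, -1.8]
grip_width: 0.0147
```

```bash
python3 -c "
from h import *
g=rst(0,.008)+[-.002,-.001]
delta(*g,.115,98.5); print(g)
im,d=snap('side','side10'); u,v=370,190
cv2.imwrite('pics/c10.png',cv2.resize(im[v-60:v+60,u-80:u+80,::-1],None,fx=5,fy=5,interpolation=cv2.INTER_CUBIC))
im,d=snap('top','top10'); u,v=400,195
cv2.imwrite('pics/c10t.png',cv2.resize(im[v-60:v+60,u-80:u+80,::-1],None,fx=5,fy=5,interpolation=cv2.INTER_CUBIC))
"
```

```text
t 19.1 gp [ 0.5543 -0.2521  0.1575] yaw 98.45 zax [-9.e-04  7.e-04 -1.e+00] w 0.0147 F [-0.2 -0.6 -1.8] q [-0.61  0.61  1.55  0.    0.98 -2.33]
tool delta mm [-2.3  1.2 42.5] units [-0.09  0.05  1.7 ] rz units -0.006311953927973235
[ 0.55579205 -0.25421009]
```

View pics/c10.png

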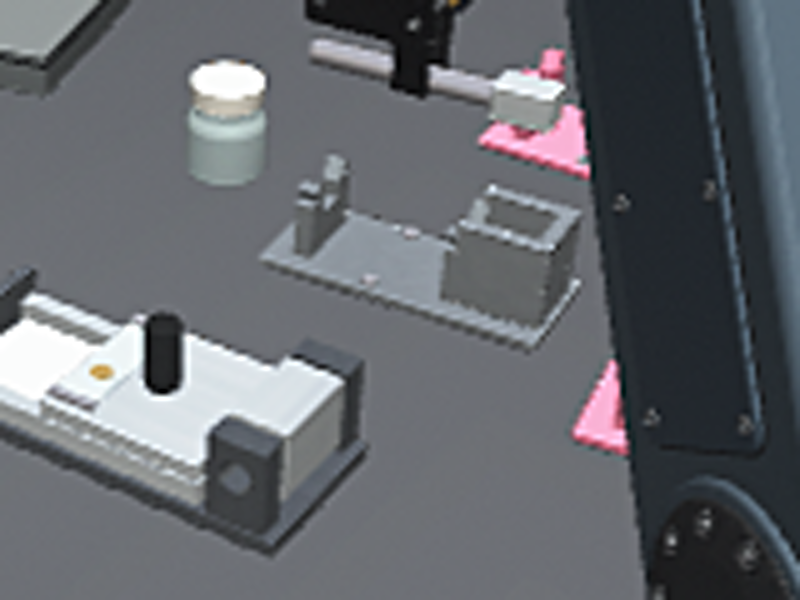

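View pics/c10t.png

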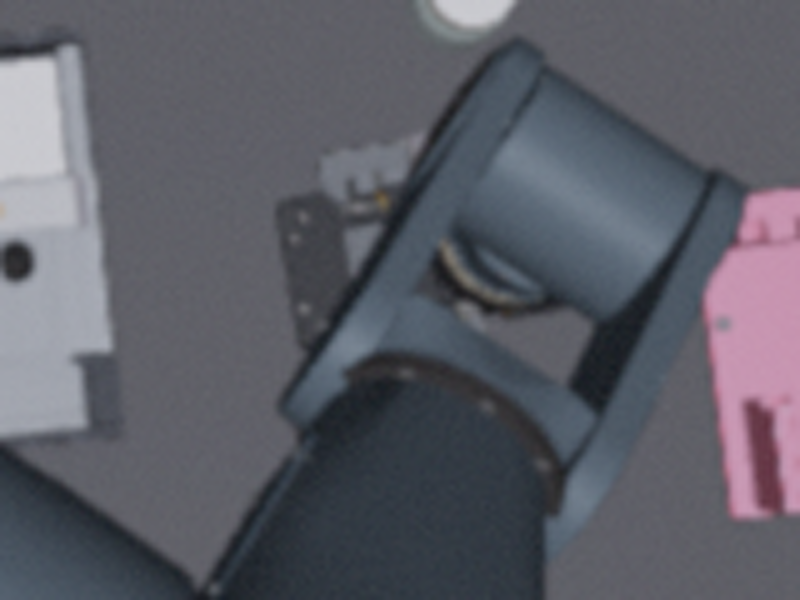

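The side view shows the pin held level over the rest, head towards the pocket at crop (530,100). The pocket is at (512,215) and the tip notch at (320,190). I'll measure the offset from pin to rest within this one camera, so its bias cancels.

```bash
python3 -c "
from h import *
np.set_printoptions(suppress=True)
im,d=avg('side','side11',6)
P=cloud('side',d); K,R,t=cam('side'); C=-R.T@t
# head top face
yd=np.array([np.cos(np.radians(188.45)),np.sin(np.radians(188.45))])
g=status.get_obs()['position'][:2]
A=(P[...,:2]-g)@yd; B=(P[...,:2]-g)@np.array([-yd[1],yd[0]])
br=im.min(2)
m=(P[...,2]>.10)&(P[...,2]<.19)&(A>.04)&(A<.12)&(abs(B)<.03)&(br>110); m=big(m)
z=P[m][:,2]; print('head z range',np.percentile(z,[1,50,99]),m.sum())
zt=np.percentile(z,97); mt=m&(P[...,2]>zt-.006)
print('head top',rect(P,mt),'A range',np.percentile(A[mt],[1,99]),'B',np.percentile(B[mt],[1,99]),mt.sum(), 'z',np.median(P[mt][:,2]))
ms=(A>-.075)&(A<-.025)&(abs(B)<.03)&(P[...,2]>.11)&(P[...,2]<.19)&(br>80); ms=big(ms)
q=P[ms]; print('tip shank A',np.percentile(A[ms],[1,99]),'B',np.percentile(B[ms],[2,50,98]),'z',np.percentile(q[:,2],[2,50,98]),ms.sum())
ms2=(A>.025)&(A<.045)&(abs(B)<.03)&(P[...,2]>.11)&(P[...,2]<.19)&(br>80)
print('head-side shank B',np.percentile(B[ms2],[2,50,98]),'z',np.percentile(P[ms2][:,2],[2,50,98]),ms2.sum())
W=lambda xy,r,a,b:(np.hypot(P[...,0]-xy[0],P[...,1]-xy[1])<r)&(P[...,2]>a)&(P[...,2]<b)
mw=W(rst(0,.079)+[-.005,-.002],.055,.061,.072); print('walls',rect(P,mw),'A',np.percentile(A[mw],[0,1,99,100]),'B',np.percentile(B[mw],[0,1,99,100]),np.median(P[mw][:,2]))
mn=W(rst(0,-.05)+[-.005,-.003],.04,.05,.062); print('notch posts',rect(P,mn),'A',np.percentile(A[mn],[1,99]),'B',np.sort(B[mn]).round(3))
"
```

```text
head z range [0.13671297 0.15279625 0.16024357] 160
head top (array([ 0.48918393, -0.26260767]), (48.922706604003906, 24.65361976623535), 9.24428653717041) A range [0.04526704 0.09012189] B [-0.01165561  0.01198466] 72 z 0.15853537968817466
tip shank A [-0.06610997 -0.02551798] B [-0.00694451 -0.00491223  0.00307584] z [0.14123448 0.14793109 0.15166621] 57
head-side shank B [-0.00760709 -0.00480284  0.00384823] z [0.14423556 0.15083566 0.15414683] 31
walls (array([ 0.47991681, -0.267771  ]), (59.35578155517578, 56.189998626708984), 8.704733848571777) A [0.04637178 0.04725006 0.10571351 0.10580654] B [-0.02360495 -0.02354659  0.03051486  0.03258604] 0.06550561492017332
notch posts (array([ 0.60998639, -0.24592682]), (12.094510078430176, 46.86914825439453), 9.832074165344238) A [-0.06173848 -0.04935577] B [-0.021 -0.019 -0.019 -0.019 -0.018 -0.018 -0.017 -0.017 -0.016 -0.015
 -0.015 -0.012  0.017  0.019  0.019  0.02   0.02   0.02   0.021  0.021
  0.022  0.023  0.025  0.025  0.025]
```

The views agree across the notch: shift 2.5 mm by notch and top view, 4 mm by the pocket walls. Along the pin they disagree by about 3.7 mm, inside the pocket's ±4 mm play, so I take the middle (1 mm). I'll go down to just above the notches and look again.

Emit:
step_arm(steps=[[1, -0.1, -0.04, 0.2, 0, 0, 0], [1, 0, 0, 0.5, 0, 0, 0], [1, 0, 0, 0.5, 0, 0, 0], [1, 0, 0, 0.5, 0, 0, 0], [1, 0, 0, 0.5, 0, 0, 0], [1, 0, 0, 0.3, 0, 0, 0], [1, 0, 0, 0.2, 0, 0, 0], [1, 0, 0, 0, 0, 0, 0], [1, 0, 0, 0, 0, 0, 0], [1, 0, 0, 0, 0, 0, 0]])

```text
time: 20.5
position: [0.5542, -0.255, 0.2551]
tool_rot: [0.653, 0.758, 0.0, 0.001]
ft_force: [0.0, 0.0, -1.8]
grip_width: 0.0146
```

```bash
python3 -c "
from h import *
g=rst(0,.008)+[-.002,-.001]
delta(*g,.055,98.5)
im,d=avg('side','side12',3); u,v=385,190
cv2.imwrite('pics/c12.png',cv2.resize(im[v-40:v+40,u-53:u+53,::-1],None,fx=7.5,fy=7.5,interpolation=cv2.INTER_CUBIC))
"
```

```text
t 20.5 gp [ 0.5544 -0.2551  0.0911] yaw 98.52 zax [ 1.1e-03 -8.0e-04 -1.0e+00] w 0.0146 F [ 0.   0.  -1.8] q [-0.61  0.7   1.59  0.    0.85 -2.33]
tool delta mm [ 0.7  1.5 36.1] units [0.03 0.06 1.44] rz units 0.002315717398900574
```

View pics/c12.png

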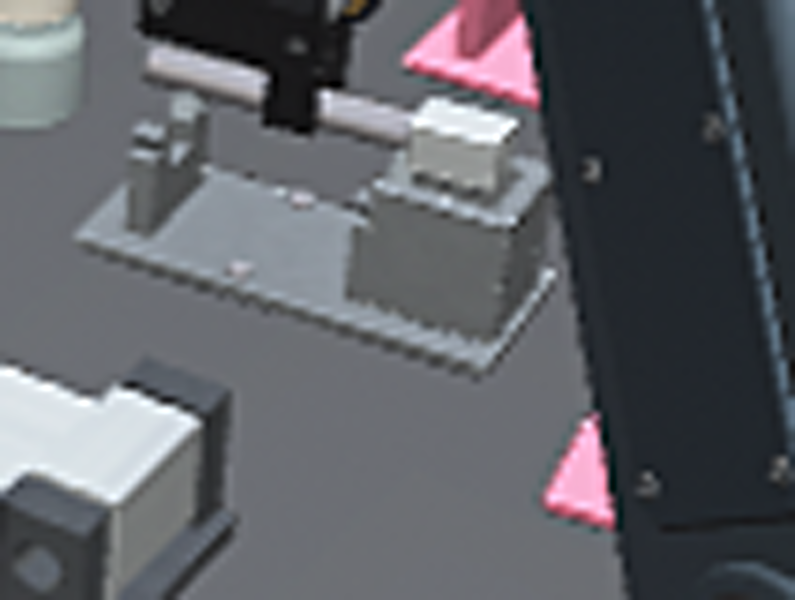

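The head hovers over the pocket mouth at crop (460,145), and the tip at (150,60) lines up with the notch posts at (165,130). Lowering slowly and watching the force.

Emit:
step_arm(steps=[[1, 0, 0, 0.1, 0, 0, 0], [1, 0, 0, 0.15, 0, 0, 0], [1, 0, 0, 0.15, 0, 0, 0], [1, 0, 0, 0.15, 0, 0, 0], [1, 0, 0, 0.15, 0, 0, 0], [1, 0, 0, 0.1, 0, 0, 0], [1, 0, 0, 0.1, 0, 0, 0], [1, 0, 0, 0, 0, 0, 0], [1, 0, 0, 0, 0, 0, 0], [1, 0, 0, 0, 0, 0, 0]])

```text
time: 21.65
position: [0.554, -0.2549, 0.2321]
tool_rot: [0.653, 0.758, 0.0, 0.0]
ft_force: [-0.1, -0.5, -2.5]
grip_width: 0.0146
```

```bash
python3 -c "
from h import *
g=rst(0,.008)+[-.002,-.001]
delta(*g,.055,98.5);print(status.get_obs()['moment'])
"
```

```text
t 21.65 gp [ 0.5541 -0.2549  0.0681] yaw 98.52 zax [ 3.e-04 -2.e-04 -1.e+00] w 0.0146 F [-0.1 -0.5 -2.5] q [-0.61  0.74  1.6   0.    0.81 -2.33]
tool delta mm [ 0.5  1.8 13.1] units [0.02 0.07 0.53] rz units 0.002237064889779816
[ 0.0758452  -0.1779079   0.02740746]
```

No contact in the notches so far. Now the last 13 mm, slowing down.

Emit:
step_arm(steps=[[1, 0, 0, 0.1, 0, 0, 0], [1, 0, 0, 0.1, 0, 0, 0], [1, 0, 0, 0.1, 0, 0, 0], [1, 0, 0, 0.05, 0, 0, 0], [1, 0, 0, 0.05, 0, 0, 0], [1, 0, 0, 0.04, 0, 0, 0], [1, 0, 0, 0, 0, 0, 0], [1, 0, 0, 0, 0, 0, 0], [1, 0, 0, 0, 0, 0, 0], [1, 0, 0, 0, 0, 0, 0]])

```text
time: 22.65
position: [0.554, -0.2549, 0.2211]
tool_rot: [0.653, 0.758, 0.0, 0.0]
ft_force: [-0.3, -0.0, -1.6]
grip_width: 0.0145
```

```bash
python3 -c "
from h import *
g=rst(0,.008)+[-.002,-.001]
delta(*g,.055,98.5);print(status.get_obs()['moment'])
im,d=avg('side','side13',2); u,v=385,190
cv2.imwrite('pics/c13.png',cv2.resize(im[v-40:v+40,u-53:u+53,::-1],None,fx=7.5,fy=7.5,interpolation=cv2.INTER_CUBIC))
"
```

```text
t 22.65 gp [ 0.554  -0.2549  0.0571] yaw 98.52 zax [ 2.e-04 -1.e-04 -1.e+00] w 0.0145 F [-0.3 -0.  -1.6] q [-0.61  0.76  1.6   0.    0.79 -2.33]
tool delta mm [0.4 1.9 2.1] units [0.02 0.07 0.08] rz units 0.002245068366802272
[ 0.10016713 -0.1430931   0.00400408]h.py:25: RuntimeWarning: All-NaN slice encountered
  im=np.mean(I,0).astype(np.uint8); d=np.nan_to_num(np.nanmedian(D,0))
```

View pics/c13.png

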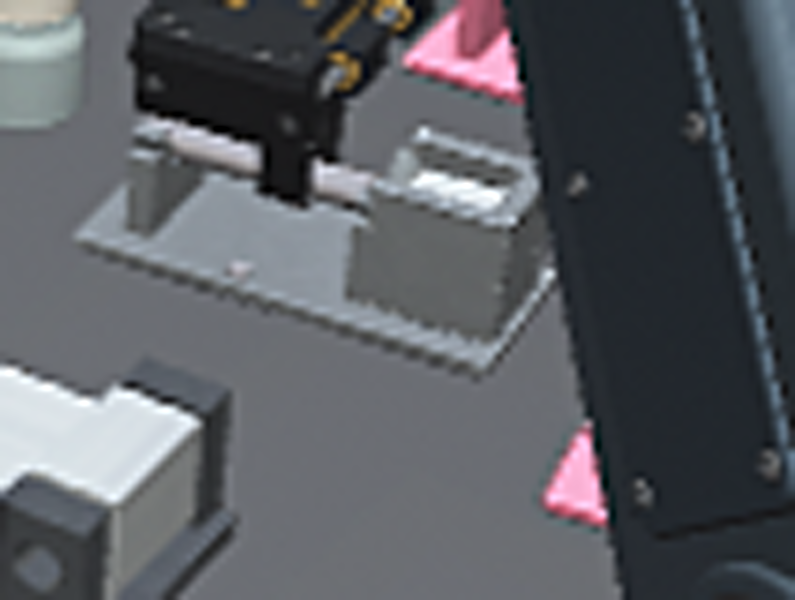

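The head is inside the pocket at crop (455,190) and the shank is in the tip notch at (150,150). A little further, until contact.

Emit:
step_arm(steps=[[1, 0, 0, 0.04, 0, 0, 0], [1, 0, 0, 0.02, 0, 0, 0], [1, 0, 0, 0.02, 0, 0, 0], [1, 0, 0, 0, 0, 0, 0], [1, 0, 0, 0, 0, 0, 0], [1, 0, 0, 0, 0, 0, 0], [1, 0, 0, 0, 0, 0, 0], [1, 0, 0, 0, 0, 0, 0], [1, 0, 0, 0, 0, 0, 0], [1, 0, 0, 0, 0, 0, 0]])

```text
time: 23.75
position: [0.5539, -0.2549, 0.219]
tool_rot: [0.653, 0.758, -0.0, -0.0]
ft_force: [-2.7, -0.9, 1.5]
grip_width: 0.0151
```

```bash
python3 -c "
from h import *
g=rst(0,.008)+[-.002,-.001]
delta(*g,.055,98.5);print(status.get_obs()['moment'])
"
```

```text
t 23.75 gp [ 0.5539 -0.2549  0.055 ] yaw 98.52 zax [-1.e-04 -1.e-04 -1.e+00] w 0.0151 F [-2.7 -0.9  1.5] q [-0.61  0.76  1.6  -0.    0.78 -2.33]
tool delta mm [0.4 2.  0. ] units [0.02 0.08 0.  ] rz units 0.002072709936259187
[0.03786236 0.07840477 0.01425856]
```

Contact at exactly the expected height (gp 0.055). I'll ease the grip, release, look, then rise.

Emit:
step_arm(steps=[[1, 0, 0, 0, 0, 0, 0], [1, 0, 0, 0, 0, 0, 0], [0.6, 0, 0, 0, 0, 0, 0], [0.55, 0, 0, 0, 0, 0, 0], [0.5, 0, 0, 0, 0, 0, 0], [0.4, 0, 0, 0, 0, 0, 0], [0.3, 0, 0, 0, 0, 0, 0], [0.2, 0, 0, 0, 0, 0, 0], [0.2, 0, 0, 0, 0, 0, 0], [0.2, 0, 0, 0, 0, 0, 0]], squeeze=5)

```text
time: 24.75
position: [0.554, -0.2549, 0.219]
tool_rot: [0.653, 0.758, 0.0, -0.0]
ft_force: [-0.1, -0.9, -0.1]
grip_width: 0.0344
```

Emit:
step_arm(steps=[[0.2, 0, 0, -0.1, 0, 0, 0], [0.2, 0, 0, -0.3, 0, 0, 0], [0.2, 0, 0, -0.6, 0, 0, 0], [0.2, 0, 0, -1, 0, 0, 0], [0.2, 0, 0, -1, 0, 0, 0], [0.2, 0, 0, -1, 0, 0, 0], [0.2, 0, 0, -0.8, 0, 0, 0], [0.2, 0, 0, 0, 0, 0, 0], [0.2, 0, 0, 0, 0, 0, 0], [0.2, 0, 0, 0, 0, 0, 0]])

```text
time: 25.75
position: [0.5535, -0.2546, 0.3382]
tool_rot: [0.653, 0.758, -0.0, -0.001]
ft_force: [-0.2, -0.1, 0.5]
grip_width: 0.0352
```

```bash
python3 -c "
from h import *
g=rst(0,.008)+[-.002,-.001]
delta(*g,.055,98.5)
im,d=avg('side','side14',4); u,v=385,190
cv2.imwrite('pics/c14.png',cv2.resize(im[v-40:v+40,u-53:u+53,::-1],None,fx=7.5,fy=7.5,interpolation=cv2.INTER_CUBIC))
P=cloud('side',d); o=rst(0,0)+[-.005,-.003]
q=(Rz(-RA)@(P[...,:2]-o).reshape(-1,2).T); X=q[0].reshape(d.shape);Y=q[1].reshape(d.shape); br=im.min(2)
for a,b in((-.04,-.025),(-.02,0),(0,.02),(.025,.04)):
  m=(abs(X)<.02)&(Y>a)&(Y<b)&(br>120)&(P[...,2]>.03); print(a,b,m.sum(),np.percentile(P[m][:,2],[10,50,90]).round(4), X[m].mean().round(4))
m=(abs(X)<.016)&(Y>.058)&(Y<.1)&(br>150); print('head',m.sum(),P[m].mean(0),np.percentile(P[m][:,2],[10,50,90]),Y[m].min(),Y[m].max())
"
```

```text
t 25.75 gp [ 0.5532 -0.2544  0.1742] yaw 98.51 zax [-0.0017  0.0012 -1.    ] w 0.0352 F [-0.2 -0.1  0.5] q [-0.61  0.59  1.54  0.    1.02 -2.33]
tool delta mm [ -0.4   2.8 119.2] units [-0.02  0.11  4.77] rz units 0.0018215359580988633
-0.04 -0.025 16 [0.044  0.0479 0.0501] 0.0039
-0.02 0 24 [0.0431 0.048  0.0502] 0.0039
0 0.02 25 [0.0441 0.048  0.1802] 0.0056
0.025 0.04 32 [0.0463 0.0498 0.3456] 0.0078
head 18 [ 0.48334948 -0.27150802  0.05470495] [0.05353116 0.05415796 0.05519746] 0.0623550254210756 0.09523537232723737
```

View pics/c14.png

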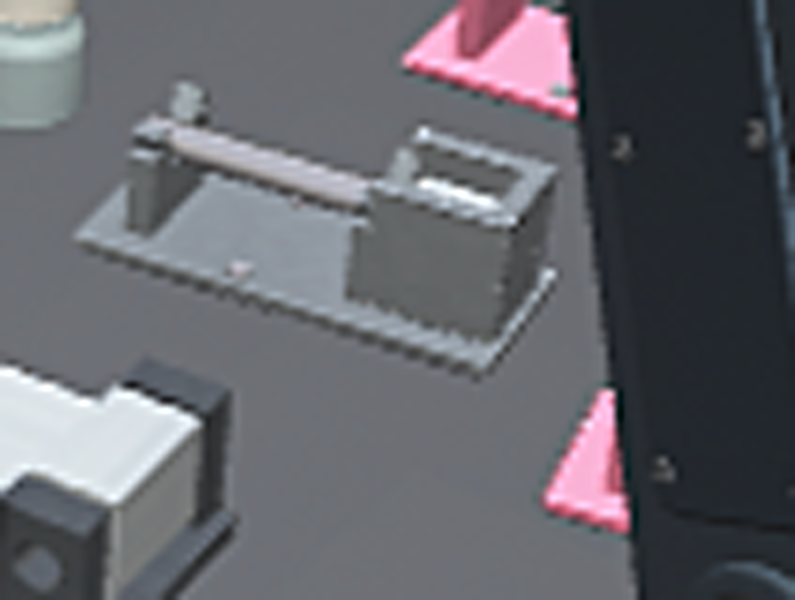

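Parked: the shank top is at z ≈ 0.050 (axis 42 mm) along the visible length, the head top is at ≈ 0.054, and the view shows it down in both notches and the pocket. Next is the knob. I'll straddle it with the jaws across stage y.

Emit:
step_arm(steps=[[-1, 0.92, 0.19, 0, 0, 0, 0], [-1, 0.92, 0.19, 0, 0, 0, 0], [-1, 0.92, 0.19, 0, 0, 0, 0], [-1, 0.92, 0.19, 0, 0, 0, 0], [-1, 0.92, 0.19, 0, 0, 0, 0], [-1, 0.92, 0.19, 0, 0, 0, 0], [-1, 0.92, 0.19, 0, 0, 0, 0], [-1, 0.92, 0.19, 0, 0, 0, 0], [-1, 0.92, 0.19, 0, 0, 0, 0], [-1, 0.92, 0.19, 0, 0, 0, 0]])

```text
time: 26.95
position: [0.5668, -0.0194, 0.3384]
tool_rot: [0.653, 0.758, -0.0, -0.001]
ft_force: [0.2, 0.8, -0.2]
grip_width: 0.0869
```

Emit:
step_arm(steps=[[-1, 0, 0, 0, 0, 0, 0.46], [-1, 0, 0, 0.6, 0, 0, 0], [-1, 0, 0, 0.8, 0, 0, 0], [-1, 0, 0, 0.6, 0, 0, 0], [-1, 0, 0, 0, 0, 0, 0], [-1, 0, 0, 0, 0, 0, 0], [-1, 0, 0, 0, 0, 0, 0], [-1, 0, 0, 0, 0, 0, 0], [-1, 0, 0, 0, 0, 0, 0], [-1, 0, 0, 0, 0, 0, 0]])

```text
time: 27.95
position: [0.567, -0.0204, 0.2895]
tool_rot: [0.677, 0.736, 0.0, 0.0]
ft_force: [-0.9, -0.6, -0.1]
grip_width: 0.0869
```

```bash
python3 -c "
from h import *
delta(.566,-.020,.066,SA+90)
im,d=snap('side','side15'); u,v=330,190
cv2.imwrite('pics/c15.png',cv2.resize(im[v-60:v+60,u-80:u+80,::-1],None,fx=5,fy=5,interpolation=cv2.INTER_CUBIC))
"
```

```text
t 27.95 gp [ 0.5671 -0.0204  0.1255] yaw 94.84 zax [ 9.e-04 -2.e-04 -1.e+00] w 0.0869 F [-0.9 -0.6 -0.1] q [-0.23  0.61  1.68  0.    0.85 -1.89]
tool delta mm [ 0.5 -1.1 59.5] units [ 0.02 -0.05  2.38] rz units -0.0003769315977741883
```

View pics/c15.png

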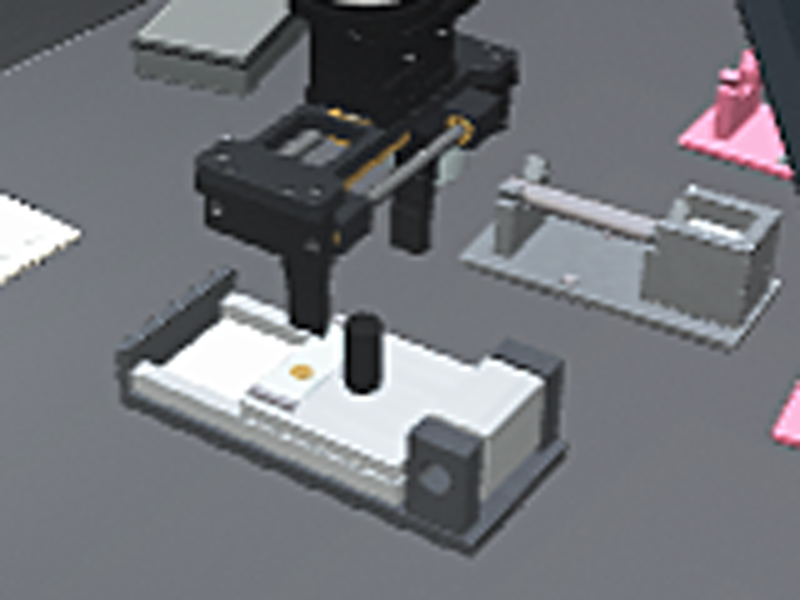

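The pin is still parked, and the knob (crop (362,350)) sits below and between the fingers. Down and close.

Emit:
step_arm(steps=[[-1, 0, -0.04, 0.4, 0, 0, 0], [-1, 0, 0, 0.5, 0, 0, 0], [-1, 0, 0, 0.5, 0, 0, 0], [-1, 0, 0, 0.5, 0, 0, 0], [-1, 0, 0, 0.3, 0, 0, 0], [-1, 0, 0, 0.15, 0, 0, 0], [-1, 0, 0, 0, 0, 0, 0], [0, 0, 0, 0, 0, 0, 0], [0, 0, 0, 0, 0, 0, 0], [0, 0, 0, 0, 0, 0, 0]], squeeze=5)

```text
time: 29.0
position: [0.5661, -0.0205, 0.2308]
tool_rot: [0.677, 0.736, 0.0, 0.001]
ft_force: [-0.4, -0.0, 0.5]
grip_width: 0.0705
```

Emit:
step_arm(steps=[[1, 0, 0, 0, 0, 0, 0], [1, 0, 0, 0, 0, 0, 0], [1, 0, 0, 0, 0, 0, 0], [1, 0, 0, 0, 0, 0, 0], [1, 0, 0, 0, 0, 0, 0], [1, 0, 0, 0, 0, 0, 0], [1, 0, 0, 0, 0, 0, 0], [1, 0, 0, 0, 0, 0, 0], [1, 0, 0, 0, 0, 0, 0], [1, 0, 0, 0, 0, 0, 0]])

```text
time: 30.0
position: [0.566, -0.0221, 0.2302]
tool_rot: [0.676, 0.737, -0.001, 0.001]
ft_force: [-2.0, -7.3, -1.4]
grip_width: 0.0219
```

```bash
python3 -c "
from h import *
delta(.566,-.020,.066,SA+90)
im,d=snap('side','side16'); u,v=330,190
cv2.imwrite('pics/c16.png',cv2.resize(im[v-60:v+60,u-80:u+80,::-1],None,fx=5,fy=5,interpolation=cv2.INTER_CUBIC))
"
```

```text
t 30.0 gp [ 0.5661 -0.0226  0.0662] yaw 94.91 zax [ 2.0e-04 -3.2e-03 -1.0e+00] w 0.0219 F [-2.  -7.3 -1.4] q [-0.24  0.7   1.71 -0.    0.72 -1.89]
tool delta mm [2.6 0.1 0.2] units [0.1  0.01 0.01] rz units 0.008391439878780105
```

View pics/c16.png

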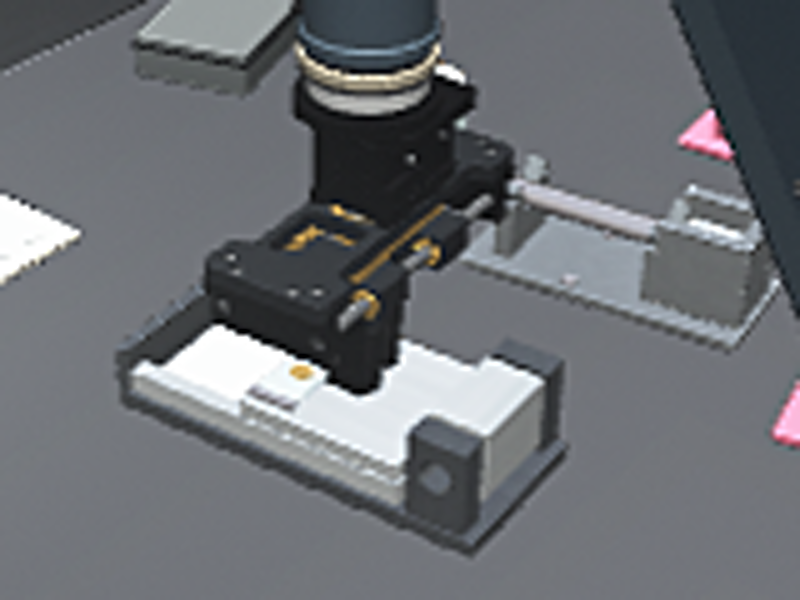

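The knob is gripped at 21.9 mm, with a 7 N side force from off-centring. I'll relieve that and slide along stage +x.

Emit:
step_arm(steps=[[1, -0.1, 0, 0, 0, 0, 0], [1, 0, 0, 0, 0, 0, 0], [1, 0, 0.1, 0, 0, 0, 0], [1, 0, 0.3, 0, 0, 0, 0], [1, 0, 0.4, 0, 0, 0, 0], [1, 0, 0.4, 0, 0, 0, 0], [1, 0, 0.4, 0, 0, 0, 0], [1, 0, 0.4, 0, 0, 0, 0], [1, 0, 0.4, 0, 0, 0, 0], [1, 0, 0.2, 0, 0, 0, 0]], squeeze=15)

```text
time: 31.05
position: [0.6321, -0.0171, 0.2302]
tool_rot: [0.677, 0.736, 0.001, 0.0]
ft_force: [-2.1, 0.7, 2.0]
grip_width: 0.0214
```

```bash
python3 -c "
from h import *
delta(*(np.array([.566,-.023])+Rz(SA)@[.07,0]),.066,SA+90)
"
```

```text
t 31.05 gp [ 0.6324 -0.0171  0.0662] yaw 94.84 zax [ 1.3e-03  3.0e-04 -1.0e+00] w 0.0214 F [-2.1  0.7  2. ] q [-0.2   0.76  1.54  0.    0.84 -1.86]
tool delta mm [-0.3  3.4  0.2] units [-0.01  0.14  0.01] rz units 0.0002323119062523915
```

Travel is 66.6 mm so far, with about 2 N drag. Creeping to the stop.

Emit:
step_arm(steps=[[1, 0, 0.05, 0, 0, 0, 0], [1, 0, 0.05, 0, 0, 0, 0], [1, 0, 0.04, 0, 0, 0, 0], [1, 0, 0.04, 0, 0, 0, 0], [1, 0, 0.03, 0, 0, 0, 0], [1, 0, 0, 0, 0, 0, 0], [1, 0, 0, 0, 0, 0, 0], [1, 0, 0, 0, 0, 0, 0], [1, 0, 0, 0, 0, 0, 0], [1, 0, 0, 0, 0, 0, 0]])

```text
time: 32.05
position: [0.6359, -0.0168, 0.2302]
tool_rot: [0.677, 0.736, -0.0, -0.0]
ft_force: [-3.6, 3.1, 1.7]
grip_width: 0.0217
```

```bash
python3 -c "
from h import *
delta(*(np.array([.566,-.023])+Rz(SA)@[.07,0]),.066,SA+90)
"
```

```text
t 32.05 gp [ 0.6358 -0.0168  0.0662] yaw 94.84 zax [-6.e-04  4.e-04 -1.e+00] w 0.0217 F [-3.6  3.1  1.7] q [-0.2   0.77  1.53  0.    0.85 -1.86]
tool delta mm [-0.3 -0.1  0.2] units [-0.01 -0.    0.01] rz units -0.0005618837973297985
```

Emit:
step_arm(steps=[[1, 0, 0.04, 0, 0, 0, 0], [1, 0, 0.04, 0, 0, 0, 0], [1, 0, 0.04, 0, 0, 0, 0], [1, 0, 0, 0, 0, 0, 0], [1, 0, 0, 0, 0, 0, 0], [1, 0, 0, 0, 0, 0, 0], [1, 0, 0, 0, 0, 0, 0], [1, 0, 0, 0, 0, 0, 0], [1, 0, 0, 0, 0, 0, 0], [1, 0, 0, 0, 0, 0, 0]])

```text
time: 33.05
position: [0.6371, -0.0168, 0.2302]
tool_rot: [0.676, 0.737, -0.002, -0.003]
ft_force: [-9.0, 1.0, 7.0]
grip_width: 0.0212
```

```bash
python3 -c "
from h import *
delta(*(np.array([.566,-.023])+Rz(SA)@[.07,0]),.066,SA+90)
"
```

```text
t 33.05 gp [ 0.6359 -0.0168  0.0662] yaw 94.87 zax [-7.1e-03  2.0e-04 -1.0e+00] w 0.0212 F [-9.  1.  7.] q [-0.2   0.77  1.52 -0.    0.86 -1.86]
tool delta mm [-0.3 -0.2  0.2] units [-0.01 -0.01  0.01] rz units 0.004347838902187817
```

At the stop: gp stays put while the force rises to 9 N. I'll unload, open and rise straight up.

Emit:
step_arm(steps=[[1, 0, -0.06, 0, 0, 0, 0], [0.4, 0, 0, 0, 0, 0, 0], [0.2, 0, 0, 0, 0, 0, 0], [0, 0, 0, 0, 0, 0, 0], [-0.3, 0, 0, 0, 0, 0, 0], [-0.3, 0, 0, 0, 0, 0, 0], [-0.3, 0, 0, -0.3, 0, 0, 0], [-0.3, 0, 0, -0.8, 0, 0, 0], [-0.3, 0, 0, -1, 0, 0, 0], [-0.3, 0, 0, -1, 0, 0, 0]])

```text
time: 34.05
position: [0.6375, -0.0169, 0.3088]
tool_rot: [0.677, 0.736, -0.0, -0.0]
ft_force: [-0.3, -0.6, 0.2]
grip_width: 0.0562
```

Emit:
step_arm(steps=[[-0.3, 0, 0, -1, 0, 0, 0], [-0.3, -1, 0, -1, 0, 0, 0], [-0.3, 1, 0, -1, 0, 0, 0], [-0.3, 1, 0, -0.5, 0, 0, 0], [-0.3, 1, 0, 0, 0, 0, 0], [-0.3, 1, 0, 0, 0, 0, 0], [-0.3, 1, 0, 0, 0, 0, 0], [-0.3, 1, 0, 0, 0, 0, 0], [-0.3, 0, 0, 0, 0, 0, 0], [-0.3, 0, 0, 0, 0, 0, 0]])

```text
time: 35.05
position: [0.6269, 0.1081, 0.3957]
tool_rot: [0.676, 0.737, 0.0, 0.0]
ft_force: [-0.3, -1.0, 0.2]
grip_width: 0.0568
```

```bash
python3 -c "
from h import *
delta(.6,0,.3)
im,d=avg('side','side17',4); u,v=340,200
cv2.imwrite('pics/c17.png',cv2.resize(im[v-60:v+60,u-80:u+80,::-1],None,fx=5,fy=5,interpolation=cv2.INTER_CUBIC))
it,dt=avg('top','top17',4); cv2.imwrite('pics/c17t.png',cv2.resize(it[120:250,250:440,::-1],None,fx=4.2,fy=4.2,interpolation=cv2.INTER_CUBIC))
def st(P): 
  q=Rz(-SA)@(P[...,:2]-SO-[-.002,-.002]).reshape(-1,2).T; return q[0].reshape(P.shape[:2]),q[1].reshape(P.shape[:2])
for nm,D,old in(('side',d,'side1'),('top',dt,'top1')):
  for D_ in(np.load('pics/'+old+'.npz')['d'],D):
    P=cloud(nm,D_); X,Y=st(P); m=(P[...,2]>.07)&(P[...,2]<.09)&(X>-.03)&(X<.1)&(abs(Y)<.03); print(nm,'knob stage',m.sum(),np.median(X[m]).round(4),np.median(Y[m]).round(4))
"
```

```text
t 35.05 gp [0.627  0.108  0.2317] yaw 94.92 zax [ 7.e-04 -6.e-04 -1.e+00] w 0.0568 F [-0.3 -1.   0.2] q [-0.    0.55  1.41 -0.    1.18 -1.66]
tool delta mm [-105.3  -36.1  -68.2] units [-4.21 -1.45 -2.73] rz units None
side knob stage 54 -0.0004 0.0025
side knob stage 51 0.0696 0.0019
top knob stage 48 0.0064 0.0005
top knob stage 56 0.0744 0.0004
```

View pics/c17.png

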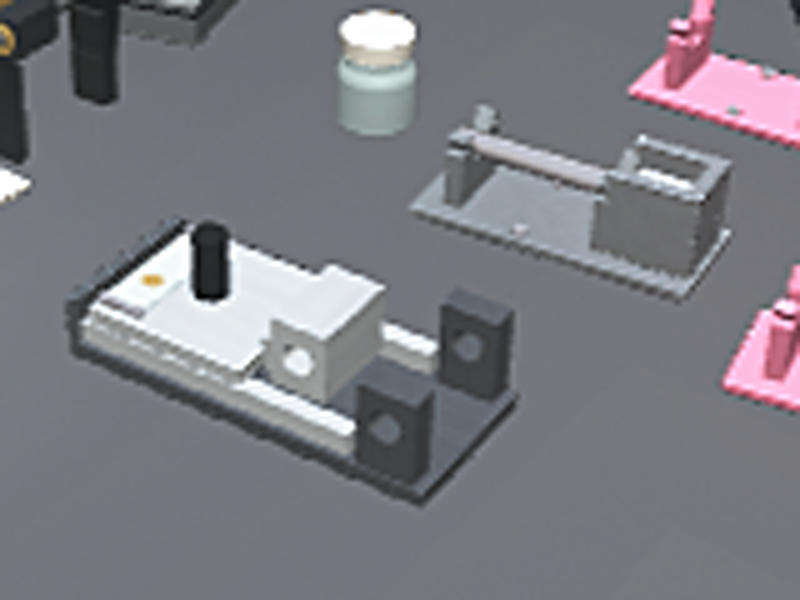

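View pics/c17t.png

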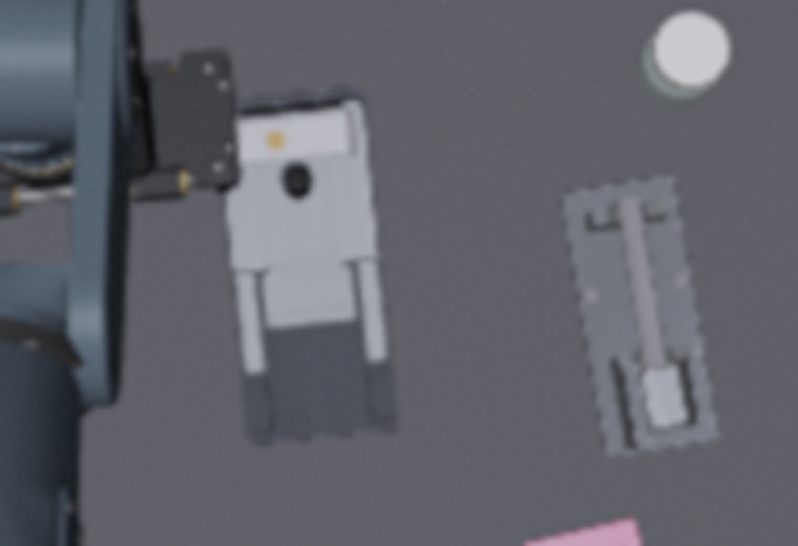

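Both views agree: the carriage is at the far stop over the panel (travel 68–70 mm), and the pin is down in both notches with its head in the pocket. The arm is clear of everything, so I'm handing in.

```bash
python3 -c "
from h import *
P=[proj('top',[.4,.4,.01])]
a=np.load('pics/top1.npz')['im'].astype(int);b=np.load('pics/top17.npz')['im'].astype(int)
for n,(u,v) in dict(lens=(188,159),remote=(175,228),jar=(414,132)).items(): print(n,abs(a-b)[v-20:v+20,u-22:u+22].mean().round(2))
print(robot.hand_in())
"
```

```text
lens 1.72
remote 1.83
jar 1.97
the job is handed in; nothing more can be done
None
```

I carried out the whole job and handed it in at about 35.5 s; no verdict is reported.

I drew the pin out of the bore by its head, laid it on the bench and took it again by mid-shank. I then parked it in the grey rest and let go. Last, I gripped the knob and slid the carriage to its far stop.

**Last checks:**
- **Pin:** the shank top was at z ≈ 0.050, which puts its axis at about 42 mm. The head top was at ≈ 0.054, and the head sits inside the pocket. Both cameras show the pin still parked after the carriage move.
- **Carriage:** the knob moved 68 mm in the top view and 70 mm in the side view. Against the stop, the force rose to 9 N with no further motion.
- **Bystanders:** the lens, remote and jar look unchanged in the top view.
- **Arm:** it was clear of everything at hand-in.

**What disagreed:** the side and top cameras differed by about 5 mm in x, and by 3–4 mm along the rest's axis. I corrected for this using the gripper's known position and took the middle, within the pocket's ±4 mm play. Gripping the knob also gave a brief 7 N side force from being 2–3 mm off-centre, which I relieved before sliding.

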